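# Screen bearing balls out of a batch of gears and rack the gears

## Task

Lift the sieve by its orange grip, keep it level, and shake it from side to side over the green catch tray until every steel ball has dropped through its slots while the gears stay in it, then set it back down flat in its yellow drip pan. After that lift the gears one at a time over the lip of the brown rack and stand them flange down on its ledge; every ball must end up in the tray and no gear may go into it.

Things in the scene. Friction and masses are not known exactly. Their poses are not given: they have to be found in the camera images.
- sieve: loose dark grey steel sieve, 178 (x) x 184 (y) x 26 mm high, orange grip plate in the middle. Origin: centre of underside; z up. A 10 mm divider along y splits it into a +x and a -x bay, each 80 mm (x) by 176 mm (y); walls end 18 mm above the floor's lands (strips), which are 8 mm above the origin. about 0.45 kg empty, up to 0.85 full, balanced about the grip. Starts in the pan
- sieve_grip (a point): middle of the top edge of the orange grip plate, 88 mm above the sieve's underside. The plate is 10 mm thick (x), 60 mm long (y), free from 26 to 88 mm height: pinch it from above along the sieve's x with 30 to 60 N (gripped harder it trembles and sheds balls) and close slowly. Gears in it reach 44 mm up: keep fingertips above 47 mm
- pan: fixed yellow drip pan, the sieve's home, 210 (x) x 216 (y) x 16 mm high, walls 4 mm; its inner floor is 4 mm above the bench. Origin: centre of its underside; z up. The sieve stands in it with its x axis along the pan's x axis, with 12 mm of room on each side
- tray: loose green plastic catch tray, 266 (x) x 226 (y) x 42 mm high, walls 5 mm, floor 4 mm thick, mass 0.8 kg, stands on the bench. Origin: centre of its underside; z up
- rack: fixed dark brown gear rack: a raised ledge with a lip all round, 72 (x) x 244 (y) mm outside. Ledge top 48 mm above the bench, 62 (x) x 234 (y) mm inside the lip; lip top 70 mm above the bench. Origin: centre of underside, at bench height; z up; y along the ledge. It holds four gears in a row, 56 mm apart
- gear1: blue plastic gear (may be absent): toothed flange 44 mm across, 10 mm thick, under a coaxial hub 18 mm across, from 10 to 36 mm height; 0.04 kg. Origin: centre of the flange's underside; z along the hub. Starts flange down in the sieve. Pinch the hub from above; in the sieve have the fingers open along the sieve's y, by some 45 mm at most, tips 21 mm or more above the gear's underside to clear the walls
- gear2: blue plastic gear (may be absent): toothed flange 44 mm across, 10 mm thick, under a coaxial hub 18 mm across, from 10 to 36 mm height; 0.04 kg. Origin: centre of the flange's underside; z along the hub. Starts flange down in the sieve. Pinch the hub from above; in the sieve have the fingers open along the sieve's y, by some 45 mm at most, tips 21 mm or more above the gear's underside to clear the walls
- gear3: blue plastic gear (may be absent): toothed flange 44 mm across, 10 mm thick, under a coaxial hub 18 mm across, from 10 to 36 mm height; 0.04 kg. Origin: centre of the flange's underside; z along the hub. Starts flange down in the sieve. Pinch the hub from above; in the sieve have the fingers open along the sieve's y, by some 45 mm at most, tips 21 mm or more above the gear's underside to clear the walls
- gear4: blue plastic gear (may be absent): toothed flange 44 mm across, 10 mm thick, under a coaxial hub 18 mm across, from 10 to 36 mm height; 0.04 kg. Origin: centre of the flange's underside; z along the hub. Starts flange down in the sieve. Pinch the hub from above; in the sieve have the fingers open along the sieve's y, by some 45 mm at most, tips 21 mm or more above the gear's underside to clear the walls
- ball1: bright steel bearing ball (may be absent), 18 mm diameter, 24 g; origin at its centre. At the start it rests on a middle land of the sieve
- ball2: bright steel bearing ball (may be absent), 18 mm diameter, 24 g; origin at its centre. At the start it rests on a middle land of the sieve
- ball3: bright steel bearing ball (may be absent), 18 mm diameter, 24 g; origin at its centre. At the start it rests on a middle land of the sieve
- ball4: bright steel bearing ball (may be absent), 18 mm diameter, 24 g; origin at its centre. At the start it rests on a middle land of the sieve
- ball5: bright steel bearing ball (may be absent), 18 mm diameter, 24 g; origin at its centre. At the start it rests on a middle land of the sieve
- ball6: bright steel bearing ball (may be absent), 18 mm diameter, 24 g; origin at its centre. At the start it rests on a middle land of the sieve
- sieve_land_a (a point): centre of the middle land of the sieve's +x bay, 45 mm from the sieve's centre: a 20 mm wide strip along y, dished 1.5 mm (8.5 degree slopes), where balls rest. On each side of it lies an open slot, 22 mm wide, full length along y, with thin bars across at y = -30 and 30 mm
- sieve_land_b (a point): the same in the -x bay. Balls leave the lands and drop through the slots only if the sieve is shaken briskly along its own x axis (above about 2 m/s2; strokes of 60 to 80 mm at a mean 0.25 to 0.45 m/s, several times, work); carried level and smoothly they stay

How it is judged:
On the way, in this order (a step that is already met when the one before it is completed fails the run):
1. the sieve is held over the catch tray, above its rim (horizontal distance between sieve and tray below 0.07 m and height (world z) of sieve above 0.042 m), for 0.2 s.
2. no ball is left in the sieve while it is held over the tray, and all gears are still in it (all of step 1 and z of each of ball1, ball2, ball3, ball4, ball5, ball6 in the frame of sieve below -0.01 m and x of gear1 in the frame of sieve between -0.085 and 0.085 m and y of gear1 in the frame of sieve between -0.088 and 0.088 m and z of each of gear1, gear2, gear3, gear4 in the frame of sieve above 0.002 m and x of gear2 in the frame of sieve between -0.085 and 0.085 m and y of gear2 in the frame of sieve between -0.088 and 0.088 m and x of gear3 in the frame of sieve between -0.085 and 0.085 m and y of gear3 in the frame of sieve between -0.088 and 0.088 m and x of gear4 in the frame of sieve between -0.085 and 0.085 m and y of gear4 in the frame of sieve between -0.088 and 0.088 m), for 0.2 s.
3. the sieve stands flat in the drip pan again (horizontal distance between sieve and pan below 0.025 m and z of sieve in the frame of pan below 0.01 m and angle between sieve's own z axis and vertical below 0.06 rad and linear speed of sieve below 0.03 m/s), for 0.2 s.
At the end, for the whole second after the job is handed in: the sieve stands flat and still in the drip pan (centre within 25 mm of the pan's, turned less than 0.16 rad); every gear stands flange down (within 0.15 rad), still, on the rack's ledge inside the lip; every ball is inside the catch tray (all of step 3 and angle between the x axis of sieve and the x axis of pan, either way round below 0.16 rad and x of gear1 in the frame of rack between -0.031 and 0.031 m and y of gear1 in the frame of rack between -0.117 and 0.117 m and z of gear1 in the frame of rack between 0.044 and 0.056 m and angle between each of gear1, gear2, gear3, gear4's own z axis and vertical below 0.15 rad and linear speed of each of gear1, gear2, gear3, gear4 below 0.03 m/s and x of gear2 in the frame of rack between -0.031 and 0.031 m and y of gear2 in the frame of rack between -0.117 and 0.117 m and z of gear2 in the frame of rack between 0.044 and 0.056 m and x of gear3 in the frame of rack between -0.031 and 0.031 m and y of gear3 in the frame of rack between -0.117 and 0.117 m and z of gear3 in the frame of rack between 0.044 and 0.056 m and x of gear4 in the frame of rack between -0.031 and 0.031 m and y of gear4 in the frame of rack between -0.117 and 0.117 m and z of gear4 in the frame of rack between 0.044 and 0.056 m and x of ball1 in the frame of tray between -0.129 and 0.129 m and y of ball1 in the frame of tray between -0.109 and 0.109 m and z of each of ball1, ball2, ball3, ball4, ball5, ball6 in the frame of tray below 0.04 m and x of ball2 in the frame of tray between -0.129 and 0.129 m and y of ball2 in the frame of tray between -0.109 and 0.109 m and x of ball3 in the frame of tray between -0.129 and 0.129 m and y of ball3 in the frame of tray between -0.109 and 0.109 m and x of ball4 in the frame of tray between -0.129 and 0.129 m and y of ball4 in the frame of tray between -0.109 and 0.109 m and x of ball5 in the frame of tray between -0.129 and 0.129 m and y of ball5 in the frame of tray between -0.109 and 0.109 m and x of ball6 in the frame of tray between -0.129 and 0.129 m and y of ball6 in the frame of tray between -0.109 and 0.109 m); the robot touches nothing.
It fails at once if the sieve is tipped by more than 0.3 rad (angle between sieve's own z axis and vertical above 0.3 rad).
It fails at once if a gear lands in the catch tray ((x of gear1 in the frame of tray between -0.129 and 0.129 m and y of gear1 in the frame of tray between -0.109 and 0.109 m and z of gear1 in the frame of tray below 0.04 m) or (x of gear2 in the frame of tray between -0.129 and 0.129 m and y of gear2 in the frame of tray between -0.109 and 0.109 m and z of gear2 in the frame of tray below 0.04 m) or (x of gear3 in the frame of tray between -0.129 and 0.129 m and y of gear3 in the frame of tray between -0.109 and 0.109 m and z of gear3 in the frame of tray below 0.04 m) or (x of gear4 in the frame of tray between -0.129 and 0.129 m and y of gear4 in the frame of tray between -0.109 and 0.109 m and z of gear4 in the frame of tray below 0.04 m)).
Of gear1, gear2, gear3, gear4 only 3 to 4 are there at a start; the rules pass over those that are not, and their reading is None.
Of ball1, ball2, ball3, ball4, ball5, ball6 only 3 to 6 are there at a start; the rules pass over those that are not, and their reading is None.
At some moment in a run one of tray may be knocked a few centimetres aside while the robot is not near it.
It also fails if it takes over 210 s, if anything falls off the work surface, if the arm or the gripper's body presses on something with over 40 N, if the wrist force passes 120 N, or if a joint passes its speed limit or range.

## Robot

A 7-joint arm with a two-finger parallel gripper is mounted at the origin on the work surface. World frame = base frame: x ahead of the robot, y to its left, z up, the work surface at z = 0. Lengths are in m, angles in rad, forces in N, time in s.
With the tool pointing down it reaches from about 0.425 to 0.875 m from the base axis. Payload 9.9 kg.
Tool frame: the origin (TCP) lies at the centre of the arm's flange, where the gripper is bolted on; the fingertips stand 173 mm ahead of it and the grasp point (between the pads) lies 155 mm ahead of it; z points along the fingers, y is the line along which they close (so a half turn about z gives the same grasp; the last joint's range is limited). The gripper opens to 85 mm and grips with 20 to 120 N. Pads are 22 mm wide; open, the fingers measure 114 mm over their backs; the gripper's body (76 mm by 85 mm) begins 54 mm behind the grasp point. The pads swing forward as they close: fully open they stand 13 mm farther back than shut.
Start: joints at [1.263, 0.576, 0.025, 1.437, -0.015, 1.129, -0.057], TCP at [0.15, -0.658, 0.405] pointing down, gripper open.
Joint ranges: [-2.76, 2.76], [-0.34, 2.15], [-1.52, 1.57], [0.19, 2.46], [-1.09, 4.23], [0.17, 1.99], [-2.82, 2.82]. Speed limits (rad/s): [2.22, 2.22, 3.01, 3.01, 3.14, 3.14, 3.14].

## Interface

Orientations are given as a unit quaternion [x, y, z, w].
In Python, from station import get_state, eyes, workorder, nets gives the robot as it stands.
- The arm moves only by the tool jog_arm, never from a script. Its argument "moves" is a list of rows, each an object of numbers: "tx", "ty", "tz": the shift along the tool's x, y, z in m; "turn": the turn about the tool's z in rad; "hand": the gripper's target within -1 to 1 (fully open at 1, half-way at 0, shut at -1). A call has 1 to 20 rows; each row is the pose to reach, as a shift and turn from the pose commanded when the call began, along the tool's axes at that moment; what a row does not reach only later rows make up. A row lasts 1/10 s, in which the tool goes at most 50 mm and 8.59 degrees, less where a joint would pass 70% of its speed; a pose out of reach is approached as far as the arm can. A call with a gripper value outside its range is refused whole. The fingers move at their own pace and stop on an object; "force" is the grip in N (left out, the last holds). Time passes only in rows, so rows that repeat a pose let the fingers close. It gives the time, the measured TCP pose, the force, the opening and the grip force at its end, in the units of the state.
- get_state(): the state, without advancing time (a new reading comes with each control period).
- eyes.snapshot(name): name is "scene" or "top" or "wrist"; returns a dict with "color" (384x512x3 uint8, red, green, blue), "fx", "fy", "cx", "cy" (pixels), "origin" and "rotation" of the camera in the world; the wrist camera has in their place "mount" (4x4, takes a point from camera to tool coordinates, whose origin is the TCP and whose axes are the flange's). Camera axes: x right, y up, looking along -z (the intrinsics and any distortion apply to the point x, -y, -z); pixel columns grow to the right and rows downward; lengths in m; the calibration is good to about 2 mm. A picture is of the moment at which its call begins: read the wrist's pose just before it. There is no depth.
- workorder.finish_job(): hands the job in; it is judged then, once.
Trained networks look in a picture, given as the dict that the camera call returned (one of the last four; its "shot" number tells which), for a name from the list of things; names that differ only in an ending like _2 or _b are one class to them, and where a whole thing is asked for, a point or a joint stands for the part that bears it (a point fixed in the world has none). Each returns a list of dicts, best first, with "p" (0 to 1); they miss things now and then, are a little off and sometimes report something else, mostly with a low value. They report only what shows in the picture. A call takes as long as a camera call.
- nets.look_for(picture, thing): "location" ([x, y, z] in m, in world coordinates, good to about 4 mm: the middle of the surface that is visible of it).
The state is a dict: "time_s": time; "joint_pos": joint angles; "joint_vel": joint speeds; "joint_torque": joint torques, N m; "tcp_pos": TCP position; "tool_rot": TCP orientation; "wrist_force": force on the tool from outside, world axes, zero at the start; "torque": the same for the moment, N m; "width": opening from 0.0 (shut) to 1.0 (fully open); "grip_force": force on a finger pad.
Only numpy, scipy, OpenCV 4.12 (cv2) and the standard library are available. Lean on these libraries where they do the work, as an engineer would, in place of code of your own. Each camera call takes 0.05 s, during which the arm holds its last target. There are 200 camera calls.

## Working session

There is one attempt and no reset: what is moved stays moved. The work goes in short steps, Python scripts to look and compute and a tool call to move; the robot and the scene stay as the last step left them, time stands still between calls to the robot, and variables do not carry over. Pictures are saved under pics/ and viewed, at most 14 in all, crops included, and the job is handed in when it is done.

Besides the shell and the picture viewer there is one more tool, called after "Request:" by a JSON object that holds its "fn" and its "kwargs", one argument or row to a line. jog_arm: Moves the arm, as the interface text tells. Its arguments: {"type":"object","properties":{"moves":{"type":"array","items":{"type":"object","properties":{"tx":{"type":"number"},"ty":{"type":"number"},"tz":{"type":"number"},"turn":{"type":"number"},"hand":{"type":"number"}}}},"force":{"type":"number"}},"required":["moves"]}

```bash
mkdir -p pics; cat > h.py <<'E'
import numpy as np, cv2
from station import get_state, eyes, workorder, nets
from scipy.spatial.transform import Rotation as R
def snap(n,f=None):
    s=get_state(); p=eyes.snapshot(n)
    if n=="wrist":
        T=np.eye(4);T[:3,:3]=R.from_quat(s["tool_rot"]).as_matrix();T[:3,3]=s["tcp_pos"]
        M=T@np.array(p["mount"]);p["_o"]=M[:3,3];p["_R"]=M[:3,:3]
    else: p["_o"]=np.array(p["origin"]);p["_R"]=np.array(p["rotation"])
    if f: cv2.imwrite("pics/"+f,p["color"][:,:,::-1])
    return p
def pix(p,X):
    c=p["_R"].T@(np.array(X)-p["_o"]); return p["cx"]+p["fx"]*c[0]/-c[2], p["cy"]-p["fy"]*c[1]/-c[2]
def ray(p,u,v,z):
    d=p["_R"]@np.array([(u-p["cx"])/p["fx"],-(v-p["cy"])/p["fy"],-1]);return p["_o"]+d*(z-p["_o"][2])/d[2]
E
python3 - <<'E'
from h import *
s=get_state();print(s)
for n in("top","scene"):
    p=snap(n,n+"1.png");print(n,{k:v for k,v in p.items() if k not in("color",)})
    for t in("sieve","sieve_grip","pan","tray","rack","gear1","ball1","sieve_land_a"):
        print(t,[(np.round(d["location"],3).tolist(),round(d["p"],2),np.round(pix(p,d["location"])).tolist()) for d in nets.look_for(p,t)][:8])
E
```

```text
{'time_s': 0.0, 'joint_pos': array([ 1.26319525,  0.57648596,  0.02483625,  1.43794261, -0.01499085,
        1.12900547, -0.05649225]), 'joint_vel': array([ 0.00020628, -0.00055039,  0.00078406, -0.00047298, -0.00116178,
        0.00125001, -0.00037618]), 'joint_torque': array([ 4.96674911e-04, -7.65742493e+01,  2.25072384e+00, -2.85969061e+01,
        1.53710064e-02,  1.26159212e-02, -5.71156392e-06]), 'tcp_pos': array([ 0.14978762, -0.65798064,  0.40386106]), 'tool_rot': array([ 9.93742428e-01,  1.11692888e-01, -1.36890767e-04, -8.17073978e-04]), 'wrist_force': array([-0.02051946,  0.75283402, -0.1392066 ]), 'torque': array([-0.00077538, -0.04086058,  0.03680201]), 'grip_force': 0.0, 'width': 1.0010530134080973}
top {'fx': 457.1970468633145, 'fy': 457.1970468633145, 'cx': 250.46172951816192, 'cy': 190.59199660195523, 'origin': array([ 0.23221678, -0.00526958,  1.45605918]), 'rotation': array([-0.07091467,  0.07130499,  0.7144511 , -0.69242064]), 'shot': 1, '_o': array([ 0.23221678, -0.00526958,  1.45605918]), '_R': array([-0.07091467,  0.07130499,  0.7144511 , -0.69242064])}Traceback (most recent call last):
  File "<stdin>", line 6, in <module>
  File "h.py", line 13, in pix
    c=p["_R"].T@(np.array(X)-p["_o"]); return p["cx"]+p["fx"]*c[0]/-c[2], p["cy"]-p["fy"]*c[1]/-c[2]
      ~~~~~~~~~^^~~~~~~~~~~~~~~~~~~~~
ValueError: matmul: Input operand 1 has a mismatch in its core dimension 0, with gufunc signature (n?,k),(k,m?)->(n?,m?) (size 3 is different from 4)
```

```bash
sed -i 's/np.array(p\["rotation"\])/R.from_quat(p["rotation"]).as_matrix()/' h.py
python3 - <<'E'
from h import *
for n in("top","scene"):
    p=snap(n,n+"1.png");print(n,{k:v for k,v in p.items() if k not in("color","_o","_R")})
    for t in("sieve","sieve_grip","pan","tray","rack","gear1","ball1","sieve_land_a"):
        print(t,[(np.round(d["location"],3).tolist(),round(d["p"],2),np.round(pix(p,d["location"])).tolist()) for d in nets.look_for(p,t)][:8])
E
```

```text
top {'fx': 457.1970468633145, 'fy': 457.1970468633145, 'cx': 250.46172951816192, 'cy': 190.59199660195523, 'origin': array([ 0.23221678, -0.00526958,  1.45605918]), 'rotation': array([-0.07091467,  0.07130499,  0.7144511 , -0.69242064]), 'shot': 2}
sieve [([0.488, 0.344, 0.013], 0.91, [140.0, 206.0])]
sieve_grip [([0.486, 0.345, 0.014], 0.75, [140.0, 207.0])]
pan [([0.463, 0.34, 0.004], 0.9, [142.0, 214.0])]
tray [([0.575, 0.018, 0.003], 0.56, [241.0, 177.0])]
rack [([0.517, -0.381, 0.05], 0.69, [368.0, 188.0])]
gear1 [([0.448, 0.39, 0.02], 0.73, [125.0, 218.0]), ([0.521, 0.293, 0.024], 0.69, [156.0, 195.0]), ([0.436, 0.308, 0.021], 0.65, [151.0, 221.0])]
ball1 []
sieve_land_a [([0.486, 0.339, 0.012], 0.88, [142.0, 206.0])]
scene {'fx': 351.04767363926214, 'fy': 351.04767363926214, 'cx': 253.72816141811956, 'cy': 191.6241554097551, 'origin': array([1.10779466, 0.28814369, 0.70640314]), 'rotation': array([0.20969141, 0.33531203, 0.78818109, 0.47155691]), 'shot': 3}
sieve [([0.489, 0.345, 0.02], 0.85, [389.0, 251.0]), ([0.447, 0.304, 0.022], 0.7, [377.0, 233.0])]
sieve_grip [([0.49, 0.345, 0.026], 0.56, [390.0, 250.0])]
pan [([0.521, 0.364, 0.008], 0.6, [393.0, 267.0]), ([0.529, 0.296, 0.019], 0.21, [365.0, 255.0])]
tray [([0.587, 0.017, 0.008], 0.72, [251.0, 232.0]), ([0.513, -0.376, 0.052], 0.62, [148.0, 158.0])]
rack [([0.516, -0.372, 0.052], 0.59, [148.0, 158.0])]
gear1 [([0.541, 0.376, 0.026], 0.79, [399.0, 271.0]), ([0.461, 0.393, 0.023], 0.65, [412.0, 250.0]), ([0.531, 0.293, 0.012], 0.6, [363.0, 257.0])]
ball1 [([0.432, 0.273, 0.021], 0.56, [366.0, 225.0]), ([0.522, 0.263, 0.024], 0.42, [353.0, 247.0]), ([0.533, 0.333, 0.026], 0.42, [381.0, 261.0])]
sieve_land_a [([0.488, 0.347, 0.027], 0.9, [391.0, 250.0]), ([0.429, 0.276, 0.024], 0.46, [368.0, 223.0]), ([0.532, 0.293, 0.019], 0.36, [364.0, 256.0])]
```

View pics/top1.png

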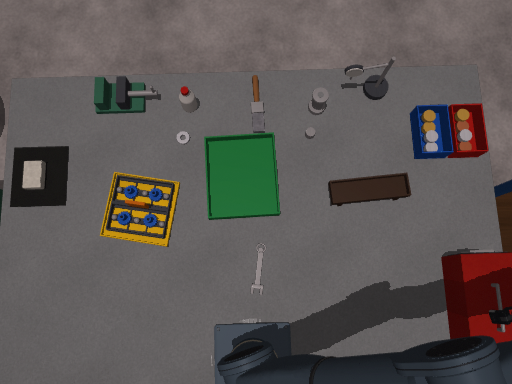

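```bash
cat >> h.py <<'E'
def mask(p,lo,hi):
    return cv2.inRange(cv2.cvtColor(p["color"],cv2.COLOR_RGB2HSV),lo,hi)
COL=dict(pan=((22,120,80),(34,255,255)),tray=((50,120,40),(75,255,255)),grip=((8,150,80),(18,255,255)),gear=((105,120,50),(125,255,255)),rack=((0,60,15),(14,200,75)))
def rect(p,c,z,box=None):
    m=mask(p,*COL[c])
    if box: k=np.zeros_like(m);k[box[1]:box[3],box[0]:box[2]]=255;m&=k
    n,l,st,_=cv2.connectedComponentsWithStats(cv2.morphologyEx(m,cv2.MORPH_CLOSE,np.ones((3,3))))
    i=1+st[1:,4].argmax();v,u=np.nonzero(l==i)
    P=np.array([ray(p,a,b,z)[:2] for a,b in zip(u,v)]).astype(np.float32)
    r=cv2.minAreaRect(P);return np.round(r[0],4),np.round(r[1],4),round(r[2],1),len(u)
def togo(x,y,z,yaw=None):
    "yaw: world angle of tool y axis (mod pi)"
    s=get_state();Rt=R.from_quat(s["tool_rot"]).as_matrix()
    d=Rt.T@(np.array([x,y,z])-s["tcp_pos"]);o=[*np.round(d,4)]
    if yaw is not None:
        c=np.arctan2(Rt[1,1],Rt[0,1]);t=-(yaw-c);t=(t+np.pi/2)%np.pi-np.pi/2;o.append(("turn",round(t,4),"alt",round(t-np.sign(t)*np.pi,4),"j7",round(s["joint_pos"][6],3)))
    return o
E
python3 - <<'E'
from h import *
p=snap("top")
print("pan",rect(p,"pan",.016));print("tray",rect(p,"tray",.042));print("rack",rect(p,"rack",.07,(320,160,420,215)));print("grip",rect(p,"grip",.088,(100,170,180,250)))
c=p["color"][160:260,90:190][:,:,::-1];r=p["color"][160:220,310:430][:,:,::-1]
a=cv2.resize(c,None,fx=4,fy=4,interpolation=3);b=cv2.resize(r,(400,200),interpolation=3)
cv2.imwrite("pics/c1.png",np.vstack([a,b]))
for w in [(.45,-.5),(.6,-.2),(.6,.15),(.48,.345)]: print(togo(*w,.45))
print(get_state()["time_s"])
E
```

```text
pan (array([0.4787, 0.344 ]), array([0.2156, 0.2069]), 79.3, 668)
tray (array([0.573 , 0.0175]), array([0.2711, 0.2252]), 1.9, 5866)
rack (array([ 0.5089, -0.3784]), array([0.0803, 0.2486]), 4.4, 1918)
grip (array([0.4835, 0.3398]), array([0.0679, 0.0174]), 76.9, 111)
[np.float64(0.3278), np.float64(-0.0876), np.float64(-0.0453)]
[np.float64(0.5406), np.float64(-0.3468), np.float64(-0.0453)]
[np.float64(0.6183), np.float64(-0.6881), np.float64(-0.0453)]
[np.float64(0.5446), np.float64(-0.9049), np.float64(-0.0453)]
1.05
```

View pics/c1.png

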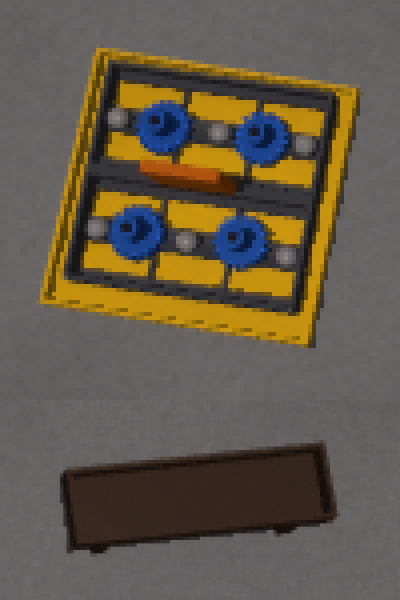

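Request:
{"fn": "jog_arm", "kwargs": {
  "moves": [
    {"tx": 0.328, "ty": -0.088, "turn": -0.3, "hand": 1},
    {"tx": 0.328, "ty": -0.088, "turn": -0.4},
    {"tx": 0.328, "ty": -0.088, "turn": -0.4},
    {"tx": 0.328, "ty": -0.088, "turn": -0.4},
    {"tx": 0.328, "ty": -0.088, "turn": -0.4},
    {"tx": 0.328, "ty": -0.088, "turn": -0.5},
    {"tx": 0.328, "ty": -0.088, "turn": -0.5},
    {"tx": 0.54, "ty": -0.347, "turn": -0.8},
    {"tx": 0.54, "ty": -0.347, "turn": -0.8},
    {"tx": 0.54, "ty": -0.347, "turn": -0.8},
    {"tx": 0.54, "ty": -0.347, "turn": -0.8},
    {"tx": 0.54, "ty": -0.347, "turn": -0.8},
    {"tx": 0.54, "ty": -0.347, "turn": -0.8},
    {"tx": 0.54, "ty": -0.347, "turn": -0.9},
    {"tx": 0.618, "ty": -0.688, "turn": -1.164},
    {"tx": 0.618, "ty": -0.688, "turn": -1.164},
    {"tx": 0.618, "ty": -0.688, "turn": -1.164},
    {"tx": 0.618, "ty": -0.688, "turn": -1.164},
    {"tx": 0.618, "ty": -0.688, "turn": -1.164},
    {"tx": 0.618, "ty": -0.688, "turn": -1.164}
  ]
}}

```text
invalid input
```

```bash
python3 -c "
from h import *
print(togo(.48,.34,.43,np.radians(-10.5)),get_state()['tcp_pos'])"
```

```text
[np.float64(0.5435), np.float64(-0.9), np.float64(-0.0253), ('turn', np.float64(-1.1637), 'alt', np.float64(1.9779), 'j7', np.float64(-0.056))] [ 0.14981728 -0.65817331  0.4046796 ]
```

Request:
{"fn": "jog_arm", "kwargs": {
  "moves": [
    {"tx": 0.328, "ty": -0.088, "tz": 0, "turn": -0.3, "hand": 1},
    {"tx": 0.328, "ty": -0.088, "tz": 0, "turn": -0.4, "hand": 1},
    {"tx": 0.328, "ty": -0.088, "tz": 0, "turn": -0.4, "hand": 1},
    {"tx": 0.328, "ty": -0.088, "tz": 0, "turn": -0.4, "hand": 1},
    {"tx": 0.328, "ty": -0.088, "tz": 0, "turn": -0.4, "hand": 1},
    {"tx": 0.328, "ty": -0.088, "tz": 0, "turn": -0.5, "hand": 1},
    {"tx": 0.328, "ty": -0.088, "tz": 0, "turn": -0.5, "hand": 1},
    {"tx": 0.54, "ty": -0.347, "tz": 0, "turn": -0.8, "hand": 1},
    {"tx": 0.54, "ty": -0.347, "tz": 0, "turn": -0.8, "hand": 1},
    {"tx": 0.54, "ty": -0.347, "tz": 0, "turn": -0.8, "hand": 1},
    {"tx": 0.54, "ty": -0.347, "tz": 0, "turn": -0.8, "hand": 1},
    {"tx": 0.54, "ty": -0.347, "tz": 0, "turn": -0.8, "hand": 1},
    {"tx": 0.54, "ty": -0.347, "tz": 0, "turn": -0.8, "hand": 1},
    {"tx": 0.54, "ty": -0.347, "tz": 0, "turn": -0.9, "hand": 1},
    {"tx": 0.618, "ty": -0.688, "tz": 0, "turn": -1.164, "hand": 1},
    {"tx": 0.618, "ty": -0.688, "tz": 0, "turn": -1.164, "hand": 1},
    {"tx": 0.618, "ty": -0.688, "tz": 0, "turn": -1.164, "hand": 1},
    {"tx": 0.618, "ty": -0.688, "tz": 0, "turn": -1.164, "hand": 1},
    {"tx": 0.618, "ty": -0.688, "tz": 0, "turn": -1.164, "hand": 1},
    {"tx": 0.618, "ty": -0.688, "tz": 0, "turn": -1.164, "hand": 1}
  ]
}}

```text
time_s: 3.05
tcp_pos: [0.5994, 0.1018, 0.405]
tool_rot: [0.769, 0.639, 0.0, 0.0]
wrist_force: [0.6, -0.1, -0.0]
width: 0.994
grip_force: 0.0
```

```bash
python3 -c "
from h import *
print(togo(.48,.34,.43,np.radians(-10.5)),get_state()['tcp_pos'])"
```

```text
[np.float64(0.2124), np.float64(-0.1608), np.float64(-0.0251), ('turn', np.float64(-0.0001), 'alt', np.float64(3.1415), 'j7', np.float64(-0.613))] [0.59939415 0.10181871 0.40496275]
```

Request:
{"fn": "jog_arm", "kwargs": {
  "moves": [
    {"tx": 0.212, "ty": -0.161, "tz": -0.02, "turn": 0, "hand": 1},
    {"tx": 0.212, "ty": -0.161, "tz": -0.02, "turn": 0, "hand": 1},
    {"tx": 0.212, "ty": -0.161, "tz": -0.02, "turn": 0, "hand": 1},
    {"tx": 0.212, "ty": -0.161, "tz": -0.02, "turn": 0, "hand": 1},
    {"tx": 0.212, "ty": -0.161, "tz": -0.02, "turn": 0, "hand": 1},
    {"tx": 0.212, "ty": -0.161, "tz": -0.02, "turn": 0, "hand": 1},
    {"tx": 0.212, "ty": -0.161, "tz": -0.02, "turn": 0, "hand": 1},
    {"tx": 0.212, "ty": -0.161, "tz": -0.02, "turn": 0, "hand": 1}
  ]
}}

```text
time_s: 3.85
tcp_pos: [0.4803, 0.3372, 0.4246]
tool_rot: [0.769, 0.639, -0.0, 0.0]
wrist_force: [0.6, -1.1, -0.4]
width: 1.001
grip_force: 0.0
```

```bash
python3 - <<'E'
from h import *
p=snap("wrist","w1.png");print(np.round(p["_o"],3),np.round(p["mount"],3),p["fx"],p["cx"],get_state()['tcp_pos'])
for c,z in(("pan",.016),("grip",.09)): print(c,rect(p,c,z))
for t in("sieve","sieve_grip","pan","gear1","ball1"):
    print(t,[(np.round(d["location"],3).tolist(),round(d["p"],2),np.round(pix(p,d["location"])).tolist()) for d in nets.look_for(p,t)][:8])
E
```

```text
[0.494 0.414 0.395] [[ 0.001  0.95   0.311  0.079]
 [ 1.    -0.    -0.001 -0.   ]
 [-0.001  0.311 -0.95   0.03 ]
 [ 0.     0.     0.     1.   ]] 346.0282464083592 260.39349260567263 [0.4808023  0.33642676 0.42448824]
pan (array([0.4804, 0.3456]), array([0.2153, 0.2102]), 79.3, 6096)
grip (array([0.4864, 0.3456]), array([0.066 , 0.0093]), 79.5, 797)
sieve [([0.493, 0.353, 0.008], 0.87, [268.0, 134.0])]
sieve_grip [([0.487, 0.347, 0.016], 0.84, [265.0, 141.0])]
pan [([0.473, 0.371, 0.003], 0.95, [248.0, 120.0])]
gear1 [([0.522, 0.302, 0.021], 0.94, [302.0, 176.0]), ([0.455, 0.394, 0.025], 0.82, [226.0, 103.0]), ([0.44, 0.32, 0.018], 0.63, [228.0, 172.0]), ([0.534, 0.379, 0.023], 0.61, [303.0, 104.0]), ([0.534, 0.086, 0.005], 0.3, [333.0, 322.0])]
ball1 [([0.531, 0.329, 0.021], 0.73, [307.0, 150.0]), ([0.543, 0.412, 0.022], 0.72, [308.0, 69.0]), ([0.446, 0.357, 0.03], 0.68, [225.0, 141.0]), ([0.52, 0.266, 0.027], 0.68, [306.0, 207.0]), ([0.429, 0.279, 0.026], 0.46, [225.0, 210.0])]
```

View pics/w1.png

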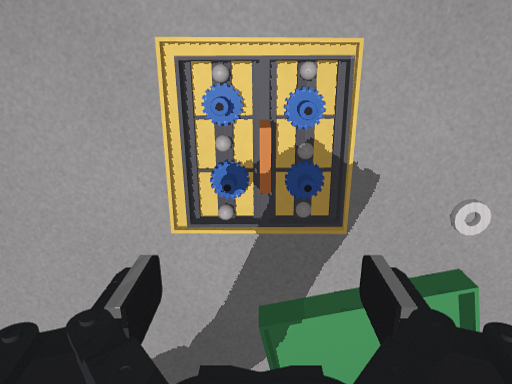

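```bash
python3 -c "
from h import *
print(togo(.4859,.3427,.233,np.radians(-10.6)),get_state()['tcp_pos'])"
```

```text
[np.float64(0.0069), np.float64(0.0041), np.float64(0.1916), ('turn', np.float64(0.0), 'alt', np.float64(-3.1416), 'j7', np.float64(-1.068))] [0.48062563 0.33670448 0.42463223]
```

Request:
{"fn": "jog_arm", "kwargs": {
  "force": 40,
  "moves": [
    {"tx": 0.007, "ty": 0.004, "tz": 0.03, "turn": 0, "hand": 1},
    {"tx": 0.007, "ty": 0.004, "tz": 0.07, "turn": 0, "hand": 0.8},
    {"tx": 0.007, "ty": 0.004, "tz": 0.11, "turn": 0, "hand": 0.6},
    {"tx": 0.007, "ty": 0.004, "tz": 0.15, "turn": 0, "hand": 0.4},
    {"tx": 0.007, "ty": 0.004, "tz": 0.175, "turn": 0, "hand": 0.2},
    {"tx": 0.007, "ty": 0.004, "tz": 0.186, "turn": 0, "hand": 0.1},
    {"tx": 0.007, "ty": 0.004, "tz": 0.191, "turn": 0, "hand": 0},
    {"tx": 0.007, "ty": 0.004, "tz": 0.191, "turn": 0, "hand": -0.1},
    {"tx": 0.007, "ty": 0.004, "tz": 0.191, "turn": 0, "hand": -0.2},
    {"tx": 0.007, "ty": 0.004, "tz": 0.191, "turn": 0, "hand": -0.3},
    {"tx": 0.007, "ty": 0.004, "tz": 0.191, "turn": 0, "hand": -0.4},
    {"tx": 0.007, "ty": 0.004, "tz": 0.191, "turn": 0, "hand": -0.5}
  ]
}}

```text
time_s: 5.35
tcp_pos: [0.4853, 0.344, 0.2343]
tool_rot: [0.769, 0.639, 0.0, 0.0]
wrist_force: [-0.7, 0.4, 0.0]
width: 0.25
grip_force: 0.0
```

```bash
python3 -c "
from h import *
p=snap('wrist','w2.png')
print(togo(.4859,.3427,.233,np.radians(-10.6)),rect(p,'grip',.092))"
```

```text
[np.float64(-0.0011), np.float64(0.0009), np.float64(0.0011), ('turn', np.float64(0.002), 'alt', np.float64(-3.1396), 'j7', np.float64(-1.185))] (array([0.4871, 0.351 ]), array([0.0777, 0.01  ]), 79.9, 4714)
```

View pics/w2.png

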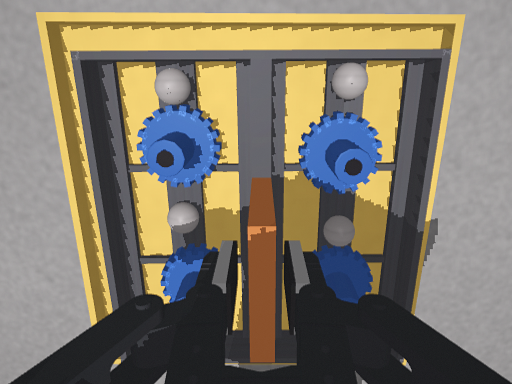

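Request:
{"fn": "jog_arm", "kwargs": {
  "force": 40,
  "moves": [
    {"tx": -0.001, "ty": 0.001, "tz": 0.001, "turn": 0, "hand": -0.55},
    {"tx": -0.001, "ty": 0.001, "tz": 0.001, "turn": 0, "hand": -0.6},
    {"tx": -0.001, "ty": 0.001, "tz": 0.001, "turn": 0, "hand": -0.64},
    {"tx": -0.001, "ty": 0.001, "tz": 0.001, "turn": 0, "hand": -0.68},
    {"tx": -0.001, "ty": 0.001, "tz": 0.001, "turn": 0, "hand": -0.71},
    {"tx": -0.001, "ty": 0.001, "tz": 0.001, "turn": 0, "hand": -0.74},
    {"tx": -0.001, "ty": 0.001, "tz": 0.001, "turn": 0, "hand": -0.77},
    {"tx": -0.001, "ty": 0.001, "tz": 0.001, "turn": 0, "hand": -0.8},
    {"tx": -0.001, "ty": 0.001, "tz": 0.001, "turn": 0, "hand": -0.83},
    {"tx": -0.001, "ty": 0.001, "tz": 0.001, "turn": 0, "hand": -0.88},
    {"tx": -0.001, "ty": 0.001, "tz": 0.001, "turn": 0, "hand": -0.94},
    {"tx": -0.001, "ty": 0.001, "tz": 0.001, "turn": 0, "hand": -1},
    {"tx": -0.001, "ty": 0.001, "tz": 0.001, "turn": 0, "hand": -1},
    {"tx": -0.001, "ty": 0.001, "tz": 0.001, "turn": 0, "hand": -1}
  ]
}}

```text
time_s: 6.8
tcp_pos: [0.4858, 0.3428, 0.2327]
tool_rot: [0.769, 0.64, -0.0, -0.0]
wrist_force: [-3.1, 0.2, 5.2]
width: 0.115
grip_force: 39.6
```

Request:
{"fn": "jog_arm", "kwargs": {
  "force": 45,
  "moves": [
    {"tx": 0, "ty": 0, "tz": -0.001, "turn": 0, "hand": -1},
    {"tx": 0, "ty": 0, "tz": -0.003, "turn": 0, "hand": -1},
    {"tx": 0, "ty": 0, "tz": -0.006, "turn": 0, "hand": -1},
    {"tx": 0, "ty": 0, "tz": -0.01, "turn": 0, "hand": -1},
    {"tx": 0, "ty": 0, "tz": -0.015, "turn": 0, "hand": -1},
    {"tx": 0, "ty": 0, "tz": -0.021, "turn": 0, "hand": -1},
    {"tx": 0, "ty": 0, "tz": -0.028, "turn": 0, "hand": -1},
    {"tx": 0, "ty": 0, "tz": -0.035, "turn": 0, "hand": -1},
    {"tx": 0, "ty": 0, "tz": -0.042, "turn": 0, "hand": -1},
    {"tx": 0, "ty": 0, "tz": -0.049, "turn": 0, "hand": -1},
    {"tx": 0, "ty": 0, "tz": -0.056, "turn": 0, "hand": -1},
    {"tx": 0, "ty": 0, "tz": -0.063, "turn": 0, "hand": -1},
    {"tx": 0, "ty": 0, "tz": -0.07, "turn": 0, "hand": -1},
    {"tx": 0, "ty": 0, "tz": -0.076, "turn": 0, "hand": -1},
    {"tx": 0, "ty": 0, "tz": -0.081, "turn": 0, "hand": -1},
    {"tx": 0, "ty": 0, "tz": -0.084, "turn": 0, "hand": -1},
    {"tx": 0, "ty": 0, "tz": -0.085, "turn": 0, "hand": -1},
    {"tx": 0, "ty": 0, "tz": -0.085, "turn": 0, "hand": -1}
  ]
}}

```text
time_s: 8.6
tcp_pos: [0.4859, 0.3427, 0.3177]
tool_rot: [0.769, 0.64, -0.0, 0.0]
wrist_force: [0.3, 1.5, -7.5]
width: 0.11
grip_force: 43.7
```

```bash
python3 - <<'E'
from h import *
p=snap('wrist','w3.png');t=snap("top")
s=get_state();print(s["grip_force"],s["width"],s["wrist_force"],s["torque"])
r=rect(t,'tray',.042);print(r);print(togo(r[0][0],r[0][1],.318,np.radians(r[2])))
E
```

```text
43.718132972717285 0.11033903512423034 [-0.70686181 -0.44413937 -7.10996026] [-0.00491433  0.02274823 -0.02724539]
(array([0.573 , 0.0175]), array([0.2711, 0.2252]), 1.9, 5867)
[np.float64(-0.3039), np.float64(0.1449), np.float64(-0.0005), ('turn', np.float64(-0.2162), 'alt', np.float64(2.9254), 'j7', np.float64(-1.128))]
```

View pics/w3.png

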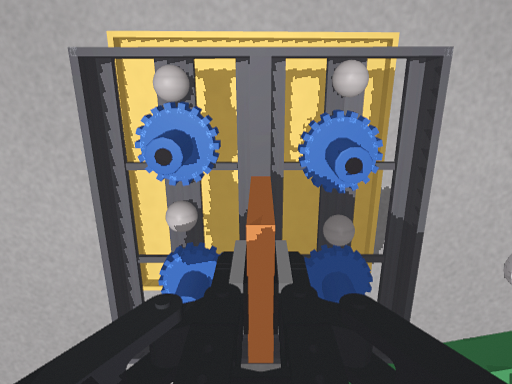

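Request:
{"fn": "jog_arm", "kwargs": {
  "moves": [
    {"tx": -0.0005, "ty": 0.0002, "tz": 0, "turn": 0, "hand": -1},
    {"tx": -0.0026, "ty": 0.0012, "tz": 0, "turn": -0.002, "hand": -1},
    {"tx": -0.008, "ty": 0.0039, "tz": 0, "turn": -0.006, "hand": -1},
    {"tx": -0.0176, "ty": 0.0084, "tz": 0, "turn": -0.0125, "hand": -1},
    {"tx": -0.0315, "ty": 0.015, "tz": 0, "turn": -0.022, "hand": -1},
    {"tx": -0.0496, "ty": 0.0236, "tz": 0, "turn": -0.035, "hand": -1},
    {"tx": -0.0715, "ty": 0.0341, "tz": 0, "turn": -0.051, "hand": -1},
    {"tx": -0.0965, "ty": 0.046, "tz": 0, "turn": -0.069, "hand": -1},
    {"tx": -0.1237, "ty": 0.059, "tz": 0, "turn": -0.088, "hand": -1},
    {"tx": -0.152, "ty": 0.0725, "tz": 0, "turn": -0.108, "hand": -1},
    {"tx": -0.1803, "ty": 0.086, "tz": 0, "turn": -0.128, "hand": -1},
    {"tx": -0.2075, "ty": 0.099, "tz": 0, "turn": -0.147, "hand": -1},
    {"tx": -0.2325, "ty": 0.1109, "tz": 0, "turn": -0.165, "hand": -1},
    {"tx": -0.2544, "ty": 0.1214, "tz": 0, "turn": -0.181, "hand": -1},
    {"tx": -0.2725, "ty": 0.13, "tz": 0, "turn": -0.194, "hand": -1},
    {"tx": -0.2864, "ty": 0.1366, "tz": 0, "turn": -0.2035, "hand": -1},
    {"tx": -0.296, "ty": 0.1411, "tz": 0, "turn": -0.21, "hand": -1},
    {"tx": -0.3014, "ty": 0.1438, "tz": 0, "turn": -0.214, "hand": -1},
    {"tx": -0.3035, "ty": 0.1448, "tz": 0, "turn": -0.2155, "hand": -1},
    {"tx": -0.304, "ty": 0.145, "tz": 0, "turn": -0.216, "hand": -1}
  ]
}}

```text
time_s: 10.7
tcp_pos: [0.5731, 0.0178, 0.3177]
tool_rot: [0.695, 0.719, 0.0, -0.0]
wrist_force: [-0.1, 1.0, -7.2]
width: 0.106
grip_force: 43.8
```

```bash
python3 - <<'E'
from h import *
p=snap('wrist','w4.png');t=snap("top","t4.png")
print(get_state()["torque"], get_state()["grip_force"])
print(rect(t,'tray',.042),rect(p,"grip",.177))
print([(np.round(pix(p,d["location"])).tolist(),round(d["p"],2)) for d in nets.look_for(p,"ball1")])
cv2.imwrite("pics/j4.png",np.hstack([p["color"][:,:,::-1],t["color"][100:292,170:320,::-1].repeat(2,0).repeat(2,1)][:2]))
E
```

```text
[-0.06318548  0.02340198  0.02097524] 43.77605974674225
(array([0.5714, 0.0568]), array([0.2704, 0.1464]), 1.9, 1645) (array([0.5728, 0.0148]), array([0.0101, 0.055 ]), 2.1, 3173)
[([336.0, 226.0], 0.76), ([171.0, 85.0], 0.6), ([348.0, 92.0], 0.6), ([182.0, 212.0], 0.57)]
```

View pics/j4.png

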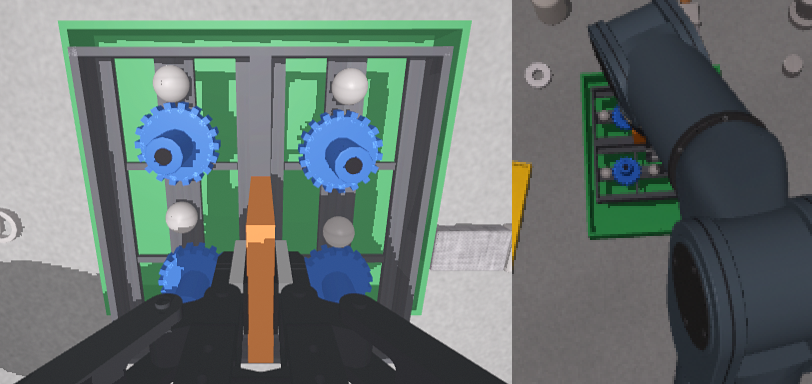

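Request:
{"fn": "jog_arm", "kwargs": {
  "moves": [
    {"tx": 0, "ty": 0, "tz": 0.002, "turn": 0, "hand": -1},
    {"tx": 0, "ty": 0, "tz": 0.007, "turn": 0, "hand": -1},
    {"tx": 0, "ty": 0, "tz": 0.013, "turn": 0, "hand": -1},
    {"tx": 0, "ty": 0, "tz": 0.019, "turn": 0, "hand": -1},
    {"tx": 0, "ty": 0, "tz": 0.023, "turn": 0, "hand": -1},
    {"tx": 0, "ty": 0, "tz": 0.025, "turn": 0, "hand": -1},
    {"tx": 0, "ty": 0, "tz": 0.025, "turn": 0, "hand": -1},
    {"tx": 0, "ty": 0.03, "tz": 0.025, "turn": 0, "hand": -1},
    {"tx": 0, "ty": 0, "tz": 0.025, "turn": 0, "hand": -1},
    {"tx": 0, "ty": -0.03, "tz": 0.025, "turn": 0, "hand": -1},
    {"tx": 0, "ty": 0, "tz": 0.025, "turn": 0, "hand": -1},
    {"tx": 0, "ty": 0.035, "tz": 0.025, "turn": 0, "hand": -1},
    {"tx": 0, "ty": 0, "tz": 0.025, "turn": 0, "hand": -1},
    {"tx": 0, "ty": -0.035, "tz": 0.025, "turn": 0, "hand": -1},
    {"tx": 0, "ty": 0, "tz": 0.025, "turn": 0, "hand": -1},
    {"tx": 0, "ty": 0.035, "tz": 0.025, "turn": 0, "hand": -1},
    {"tx": 0, "ty": 0, "tz": 0.025, "turn": 0, "hand": -1},
    {"tx": 0, "ty": -0.035, "tz": 0.025, "turn": 0, "hand": -1},
    {"tx": 0, "ty": 0, "tz": 0.025, "turn": 0, "hand": -1},
    {"tx": 0, "ty": 0, "tz": 0.025, "turn": 0, "hand": -1}
  ]
}}

```text
time_s: 12.85
tcp_pos: [0.5741, 0.0174, 0.2927]
tool_rot: [0.695, 0.719, 0.001, 0.0]
wrist_force: [3.3, 1.0, -4.9]
width: 0.106
grip_force: 47.6
```

```bash
python3 - <<'E'
from h import *
p=snap('wrist','w5.png');t=snap("top","t5.png");s=snap("scene")
print(get_state()["tcp_pos"], get_state()["grip_force"],get_state()["wrist_force"])
print(rect(t,'tray',.042),rect(p,"grip",.177))
cv2.imwrite("pics/j5.png",np.vstack([np.hstack([p["color"][:,:400,::-1],t["color"][100:292,170:320,::-1].repeat(2,0).repeat(2,1)]),s["color"][150:300,150:500,::-1].repeat(2,0).repeat(2,1)[:200]])if 0 else np.hstack([p["color"][:,60:480,::-1],cv2.resize(s["color"][150:310,160:320,::-1],(384,384))]))
E
```

```text
[0.57339016 0.01752995 0.29304571] 47.62683033943176 [ 0.49928232  1.1834951  -5.69261723]
(array([0.5713, 0.0599]), array([0.2704, 0.1403]), 1.9, 1518) (array([0.5734, 0.0328]), array([0.0077, 0.0426]), 1.8, 3146)
```

View pics/j5.png

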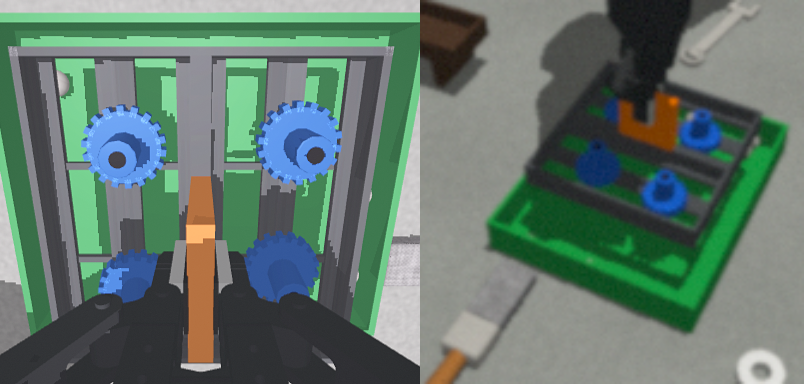

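Request:
{"fn": "jog_arm", "kwargs": {
  "moves": [
    {"tx": 0, "ty": 0.035, "tz": 0, "turn": 0, "hand": -1},
    {"tx": 0, "ty": 0, "tz": 0, "turn": 0, "hand": -1},
    {"tx": 0, "ty": -0.035, "tz": 0, "turn": 0, "hand": -1},
    {"tx": 0, "ty": 0, "tz": 0, "turn": 0, "hand": -1},
    {"tx": 0, "ty": 0.035, "tz": 0, "turn": 0, "hand": -1},
    {"tx": 0, "ty": 0, "tz": 0, "turn": 0, "hand": -1},
    {"tx": 0, "ty": -0.035, "tz": 0, "turn": 0, "hand": -1},
    {"tx": 0, "ty": 0, "tz": 0, "turn": 0, "hand": -1},
    {"tx": 0, "ty": 0, "tz": 0, "turn": 0, "hand": -1},
    {"tx": 0, "ty": 0, "tz": 0, "turn": 0, "hand": -1},
    {"tx": 0, "ty": 0, "tz": -0.003, "turn": 0, "hand": -1},
    {"tx": 0, "ty": 0, "tz": -0.01, "turn": 0, "hand": -1},
    {"tx": 0, "ty": 0, "tz": -0.018, "turn": 0, "hand": -1},
    {"tx": 0, "ty": 0, "tz": -0.024, "turn": 0, "hand": -1},
    {"tx": 0, "ty": 0, "tz": -0.027, "turn": 0, "hand": -1},
    {"tx": 0, "ty": 0, "tz": -0.027, "turn": 0, "hand": -1},
    {"tx": 0, "ty": 0, "tz": -0.027, "turn": 0, "hand": -1}
  ]
}}

```text
time_s: 14.7
tcp_pos: [0.5731, 0.0174, 0.3197]
tool_rot: [0.695, 0.719, -0.0, 0.0]
wrist_force: [-0.3, 0.3, -6.4]
width: 0.108
grip_force: 47.9
```

```bash
python3 - <<'E'
from h import *
p=snap('wrist');t=snap("top");s=snap("scene","s6.png")
f=[]
print(get_state()["tcp_pos"], get_state()["grip_force"],get_state()["wrist_force"],get_state()["torque"])
for q in(p,t,s): print([(np.round(pix(q,d["location"])).tolist(),round(d["p"],2),np.round(d["location"],3).tolist()) for d in nets.look_for(q,"ball1")])
# return target: sieve centre = pan centre
print(togo(.4805,.344,.318,np.radians(-10.7)))
E
```

```text
[0.57308843 0.01741241 0.31937222] 47.881447076797485 [ 0.50522613  0.12320194 -5.86226968] [ 0.04899774 -0.02114227  0.03081334]
[([133.0, 80.0], 0.9, [0.475, 0.09, 0.018])]
[]
[]
[np.float64(0.3294), np.float64(-0.0818), np.float64(0.0015), ('turn', np.float64(0.2198), 'alt', np.float64(-2.9218), 'j7', np.float64(-0.376))]
```

```bash
python3 - <<'E'
from h import *
s=cv2.imread("pics/s6.png")[150:290,170:320];t=snap("top")["color"][120:230,195:290,::-1]
cv2.imwrite("pics/j6.png",np.hstack([cv2.resize(s,(450,420),interpolation=2),cv2.resize(t,(350,420),interpolation=2)]))
E
```

```text
(no output)
```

View pics/j6.png

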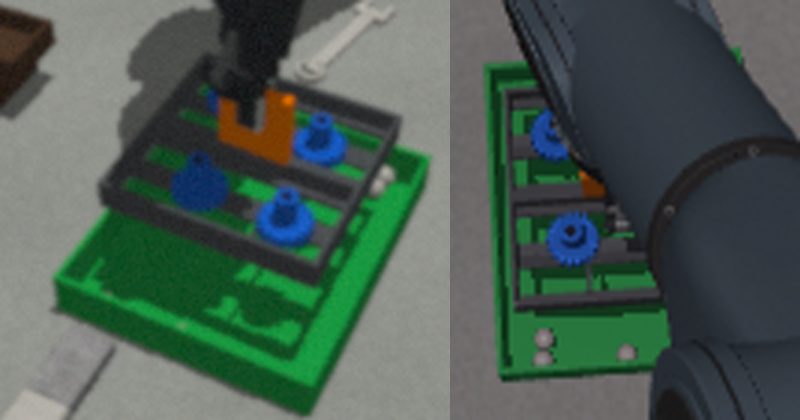

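Request:
{"fn": "jog_arm", "kwargs": {
  "moves": [
    {"tx": 0.0004, "ty": -0.0001, "tz": 0, "turn": 0, "hand": -1},
    {"tx": 0.0028, "ty": -0.0007, "tz": 0, "turn": 0.002, "hand": -1},
    {"tx": 0.0087, "ty": -0.0021, "tz": 0, "turn": 0.006, "hand": -1},
    {"tx": 0.019, "ty": -0.0045, "tz": 0, "turn": 0.0126, "hand": -1},
    {"tx": 0.034, "ty": -0.0081, "tz": 0, "turn": 0.0226, "hand": -1},
    {"tx": 0.0535, "ty": -0.0127, "tz": 0, "turn": 0.0356, "hand": -1},
    {"tx": 0.0771, "ty": -0.0183, "tz": 0, "turn": 0.0513, "hand": -1},
    {"tx": 0.1041, "ty": -0.0248, "tz": 0, "turn": 0.0692, "hand": -1},
    {"tx": 0.1335, "ty": -0.0317, "tz": 0, "turn": 0.0887, "hand": -1},
    {"tx": 0.164, "ty": -0.039, "tz": 0, "turn": 0.109, "hand": -1},
    {"tx": 0.1945, "ty": -0.0463, "tz": 0, "turn": 0.1293, "hand": -1},
    {"tx": 0.2239, "ty": -0.0532, "tz": 0, "turn": 0.1488, "hand": -1},
    {"tx": 0.2509, "ty": -0.0597, "tz": 0, "turn": 0.1667, "hand": -1},
    {"tx": 0.2745, "ty": -0.0653, "tz": 0, "turn": 0.1824, "hand": -1},
    {"tx": 0.294, "ty": -0.0699, "tz": 0, "turn": 0.1954, "hand": -1},
    {"tx": 0.309, "ty": -0.0735, "tz": 0, "turn": 0.2054, "hand": -1},
    {"tx": 0.3193, "ty": -0.0759, "tz": 0, "turn": 0.2122, "hand": -1},
    {"tx": 0.3252, "ty": -0.0773, "tz": 0, "turn": 0.216, "hand": -1},
    {"tx": 0.3276, "ty": -0.0779, "tz": 0, "turn": 0.218, "hand": -1},
    {"tx": 0.328, "ty": -0.078, "tz": 0, "turn": 0.218, "hand": -1}
  ]
}}

```text
time_s: 17.05
tcp_pos: [0.4845, 0.3424, 0.3196]
tool_rot: [0.77, 0.639, -0.0, 0.0]
wrist_force: [-0.2, -0.5, -6.3]
width: 0.108
grip_force: 47.9
```

```bash
python3 - <<'E'
from h import *
w=snap("wrist");t=snap("top")
print(get_state()["wrist_force"],togo(.484,.343,.233,np.radians(-10.7)))
print("tray",rect(t,"tray",.042))
for q in(t,): print([(np.round(pix(q,d["location"])).tolist(),round(d["p"],2),np.round(d["location"],3).tolist()) for d in nets.look_for(q,"ball1")])
cv2.imwrite("pics/j7.png",np.hstack([cv2.resize(t["color"][120:260,85:295,::-1],(600,400),interpolation=2)]))
E
```

```text
[-0.36297294 -0.27290055 -6.53631707] [np.float64(0.001), np.float64(-0.001), np.float64(0.0867), ('turn', np.float64(0.0008), 'alt', np.float64(-3.1408), 'j7', np.float64(-1.133))]
tray (array([0.573 , 0.0175]), array([0.2711, 0.2252]), 1.9, 5724)
[]
```

View pics/j7.png

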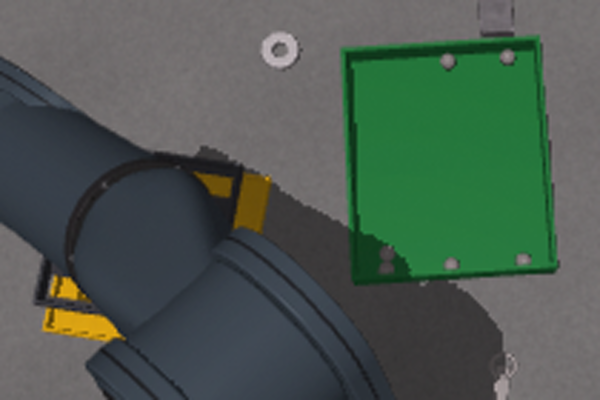

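Request:
{"fn": "jog_arm", "kwargs": {
  "moves": [
    {"tx": 0.001, "ty": -0.001, "tz": 0.003, "turn": 0, "hand": -1},
    {"tx": 0.001, "ty": -0.001, "tz": 0.01, "turn": 0, "hand": -1},
    {"tx": 0.001, "ty": -0.001, "tz": 0.02, "turn": 0, "hand": -1},
    {"tx": 0.001, "ty": -0.001, "tz": 0.03, "turn": 0, "hand": -1},
    {"tx": 0.001, "ty": -0.001, "tz": 0.04, "turn": 0, "hand": -1},
    {"tx": 0.001, "ty": -0.001, "tz": 0.05, "turn": 0, "hand": -1},
    {"tx": 0.001, "ty": -0.001, "tz": 0.06, "turn": 0, "hand": -1},
    {"tx": 0.001, "ty": -0.001, "tz": 0.069, "turn": 0, "hand": -1},
    {"tx": 0.001, "ty": -0.001, "tz": 0.076, "turn": 0, "hand": -1},
    {"tx": 0.001, "ty": -0.001, "tz": 0.08, "turn": 0, "hand": -1},
    {"tx": 0.001, "ty": -0.001, "tz": 0.083, "turn": 0, "hand": -1},
    {"tx": 0.001, "ty": -0.001, "tz": 0.085, "turn": 0, "hand": -1},
    {"tx": 0.001, "ty": -0.001, "tz": 0.0855, "turn": 0, "hand": -1},
    {"tx": 0.001, "ty": -0.001, "tz": 0.0855, "turn": 0, "hand": -1}
  ]
}}

```text
time_s: 18.6
tcp_pos: [0.4837, 0.3439, 0.2344]
tool_rot: [0.769, 0.639, 0.0, 0.0]
wrist_force: [0.8, -0.4, -6.7]
width: 0.11
grip_force: 47.9
```

Still hanging; lower by mm until it carries.

Request:
{"fn": "jog_arm", "kwargs": {
  "moves": [
    {"tx": 0, "ty": 0, "tz": 0.0005, "turn": 0, "hand": -1},
    {"tx": 0, "ty": 0, "tz": 0.001, "turn": 0, "hand": -1},
    {"tx": 0, "ty": 0, "tz": 0.0015, "turn": 0, "hand": -1},
    {"tx": 0, "ty": 0, "tz": 0.0015, "turn": 0, "hand": -1}
  ]
}}

```text
time_s: 19.0
tcp_pos: [0.4837, 0.3439, 0.2329]
tool_rot: [0.769, 0.639, 0.0, 0.0]
wrist_force: [-1.0, -1.1, -2.4]
width: 0.112
grip_force: 48.3
```

Request:
{"fn": "jog_arm", "kwargs": {
  "moves": [
    {"tx": 0, "ty": 0, "tz": 0.0005, "turn": 0, "hand": -1},
    {"tx": 0, "ty": 0, "tz": 0.0005, "turn": 0, "hand": -0.75},
    {"tx": 0, "ty": 0, "tz": 0.0005, "turn": 0, "hand": -0.7},
    {"tx": 0, "ty": 0, "tz": 0.0005, "turn": 0, "hand": -0.6},
    {"tx": 0, "ty": 0, "tz": 0.0005, "turn": 0, "hand": -0.4},
    {"tx": 0, "ty": 0, "tz": 0.0005, "turn": 0, "hand": -0.3},
    {"tx": 0, "ty": 0, "tz": -0.01, "turn": 0, "hand": -0.3},
    {"tx": 0, "ty": 0, "tz": -0.04, "turn": 0, "hand": -0.3},
    {"tx": 0, "ty": 0, "tz": -0.08, "turn": 0, "hand": -0.3},
    {"tx": 0, "ty": 0, "tz": -0.12, "turn": 0, "hand": -0.3},
    {"tx": 0, "ty": 0, "tz": -0.16, "turn": 0, "hand": 0},
    {"tx": -0.03, "ty": 0, "tz": -0.19, "turn": 0, "hand": 0},
    {"tx": -0.06, "ty": 0, "tz": -0.2, "turn": 0, "hand": 0},
    {"tx": -0.08, "ty": 0, "tz": -0.2, "turn": 0, "hand": 0},
    {"tx": -0.08, "ty": 0, "tz": -0.2, "turn": 0, "hand": 0}
  ]
}}

```text
time_s: 20.5
tcp_pos: [0.4687, 0.2624, 0.4341]
tool_rot: [0.77, 0.637, 0.0, 0.001]
wrist_force: [0.9, 1.3, 0.9]
width: 0.501
grip_force: 0.0
```

```bash
python3 - <<'E'
from h import *
p=snap("wrist","w8.png");s=get_state();print(s["tcp_pos"],s["width"])
for c,z in(("pan",.016),("grip",.092)): print(c,rect(p,c,z))
m=mask(p,*COL["gear"]);n,l,st,ce=cv2.connectedComponentsWithStats(m)
for i in range(1,n):
    if st[i,4]>150: print(st[i],np.round(ce[i]),np.round(ray(p,*ce[i],.028),4))
print([(np.round(pix(p,d["location"])).tolist(),round(d["p"],2),np.round(d["location"],3).tolist()) for d in nets.look_for(p,"gear1")])
E
```

```text
[0.46877043 0.26403026 0.43385335] 0.5034966132635573
pan (array([0.4193, 0.3366]), array([0.1745, 0.0934]), 79.3, 2412)
grip (array([0.4834, 0.3437]), array([0.0597, 0.0091]), 79.4, 808)
[ 288    0   44   44 1392] [309.  20.] [0.5415 0.3821 0.028 ]
[ 203    5   43   49 1394] [224.  29.] [0.4568 0.3898 0.028 ]
[ 283   75   42   44 1168] [303.  96.] [0.5248 0.3114 0.028 ]
[ 185   99   42   41 1160] [206. 119.] [0.4188 0.3077 0.028 ]
[([310.0, 19.0], 0.73, [0.543, 0.384, 0.023]), ([228.0, 30.0], 0.67, [0.461, 0.389, 0.024]), ([205.0, 116.0], 0.63, [0.417, 0.31, 0.017]), ([305.0, 95.0], 0.61, [0.527, 0.312, 0.022]), ([263.0, 84.0], 0.54, [0.486, 0.331, 0.013])]
```

View pics/w8.png

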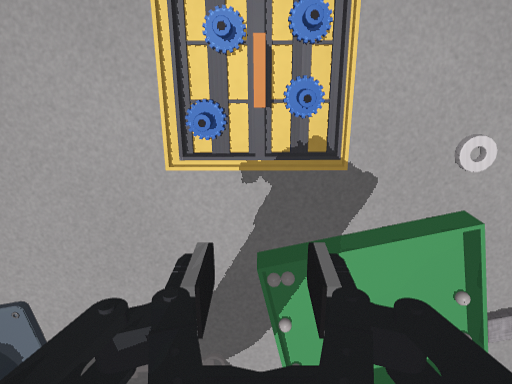

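```bash
cat >> h.py <<'E'
def hubs(p,zt=.048):
    m=mask(p,*COL["gear"]);n,l,st,ce=cv2.connectedComponentsWithStats(cv2.morphologyEx(m,cv2.MORPH_CLOSE,np.ones((3,3))));out=[]
    for i in range(1,n):
        if st[i,4]<300: continue
        x,y,w,h,_=st[i]
        b=(l==i).astype(np.uint8);c,_=cv2.findContours(b,cv2.RETR_EXTERNAL,cv2.CHAIN_APPROX_NONE)
        f=np.zeros_like(b);cv2.drawContours(f,[c[0]],-1,1,-1)
        g=p["color"].sum(2);er=cv2.erode(f,np.ones((9,9)))
        d=((g<110)&(er>0)).astype(np.uint8)
        k,ll,ss,cc=cv2.connectedComponentsWithStats(d)
        out.append((ce[i].round(1).tolist(),[(cc[j].round(1).tolist(),int(ss[j,4]),ray(p,*cc[j],zt).round(4).tolist()[:2]) for j in range(1,k) if ss[j,4]>8], ray(p,*ce[i],zt-.026).round(4).tolist()[:2]))
    return out
E
python3 - <<'E'
from h import *
p=snap("wrist")
for o in hubs(p): print(o)
print(get_state()["joint_pos"],"j")
E
```

```text
([310.6, 22.9], [], [0.5425, 0.3836])
([225.0, 32.7], [], [0.4563, 0.3906])
([304.2, 99.5], [], [0.5254, 0.311])
([206.9, 121.7], [], [0.4177, 0.3073])
[-0.30099073  0.36688599 -0.42451467  1.74507918  0.16930713  1.0649402
 -0.96740224] j
```

```bash
python3 - <<'E'
s=open('h.py').read();i=s.index("        d=((g<110)");j=s.index("        out.append((ce")
k=s.index("    return out\n",j)
s=s[:i]+'''        gb=cv2.GaussianBlur(g.astype(np.float32),(0,0),1.5);q=gb.copy();q[er==0]=1e4
        u,v=cv2.minMaxLoc(q)[2];sl=np.s_[v-4:v+5,u-4:u+5];ww=np.clip(gb[sl].min()+60-gb[sl],0,None);vv,uu=np.mgrid[v-4:v+5,u-4:u+5]
        hc=((uu*ww).sum()/ww.sum(),(vv*ww).sum()/ww.sum())
        out.append((ce[i].round(1).tolist(),np.round(hc,1).tolist(),ray(p,*hc,zt).round(4).tolist()[:2],ray(p,*ce[i],zt-.026).round(4).tolist()[:2]))
'''+s[k:]
open('h.py','w').write(s)
E
python3 - <<'E'
from h import *
p=snap("wrist")
for o in hubs(p): print(o)
s=get_state();y=np.radians(79.4)
print(togo(.5254,.311,.40,y))
E
```

```text
([311.1, 23.4], [316.1, 19.0], [0.5436, 0.3838], [0.5426, 0.3838])
([225.6, 33.2], [222.6, 29.8], [0.4561, 0.3908], [0.4565, 0.3906])
([304.6, 100.3], [308.3, 102.7], [0.5259, 0.3101], [0.5255, 0.3109])
([207.2, 122.3], [202.7, 126.8], [0.4167, 0.3062], [0.4178, 0.3073])
[np.float64(0.0545), np.float64(0.0474), np.float64(0.033), ('turn', np.float64(-1.5698), 'alt', np.float64(1.5718), 'j7', np.float64(-0.967))]
```

Request:
{"fn": "jog_arm", "kwargs": {
  "force": 30,
  "moves": [
    {"tx": 0.0537, "ty": 0.048, "tz": 0.04, "turn": -1.57, "hand": 0},
    {"tx": 0.0537, "ty": 0.048, "tz": 0.08, "turn": -1.57, "hand": 0},
    {"tx": 0.0537, "ty": 0.048, "tz": 0.1, "turn": -1.57, "hand": 0},
    {"tx": 0.0537, "ty": 0.048, "tz": 0.12, "turn": -1.57, "hand": 0},
    {"tx": 0.0537, "ty": 0.048, "tz": 0.12, "turn": -1.57, "hand": 0},
    {"tx": 0.0537, "ty": 0.048, "tz": 0.13, "turn": -1.57, "hand": 0},
    {"tx": 0.0537, "ty": 0.048, "tz": 0.14, "turn": -1.57, "hand": 0},
    {"tx": 0.0537, "ty": 0.048, "tz": 0.15, "turn": -1.57, "hand": 0},
    {"tx": 0.0537, "ty": 0.048, "tz": 0.16, "turn": -1.57, "hand": 0},
    {"tx": 0.0537, "ty": 0.048, "tz": 0.17, "turn": -1.57, "hand": 0},
    {"tx": 0.0537, "ty": 0.048, "tz": 0.17, "turn": -1.57, "hand": 0},
    {"tx": 0.0537, "ty": 0.048, "tz": 0.17, "turn": -1.57, "hand": 0},
    {"tx": 0.0537, "ty": 0.048, "tz": 0.17, "turn": -1.57, "hand": 0}
  ]
}}

```text
time_s: 22.0
tcp_pos: [0.5259, 0.3099, 0.2625]
tool_rot: [0.094, 0.996, 0.0, -0.0]
wrist_force: [0.3, -0.5, 0.3]
width: 0.5
grip_force: 0.0
```

```bash
python3 - <<'E'
from h import *
p=snap("wrist","w9.png")
s=get_state();print(s["tcp_pos"],s["width"],s["joint_pos"])
for o in hubs(p): print(o)
print(togo(.5259,.3101,.207,np.radians(79.4)))
E
```

```text
[0.52591342 0.30981093 0.2626953 ] 0.4995378079124771 [-0.15756222  0.72511985 -0.74867174  1.7590828   0.61073521  0.90499993
  0.21006108]
([220.3, 31.0], [210.3, 18.0], [0.4161, 0.305], [0.4192, 0.3063])
([375.6, 68.7], [394.9, 70.8], [0.4569, 0.391], [0.4551, 0.3896])
([262.6, 202.8], [263.6, 222.8], [0.5265, 0.3106], [0.5238, 0.3107])
([377.1, 208.5], [392.3, 228.9], [0.5443, 0.3836], [0.5416, 0.3834])
[np.float64(0.0001), np.float64(0.0003), np.float64(0.0557), ('turn', np.float64(-0.0026), 'alt', np.float64(3.139), 'j7', np.float64(0.21))]
```

View pics/w9.png

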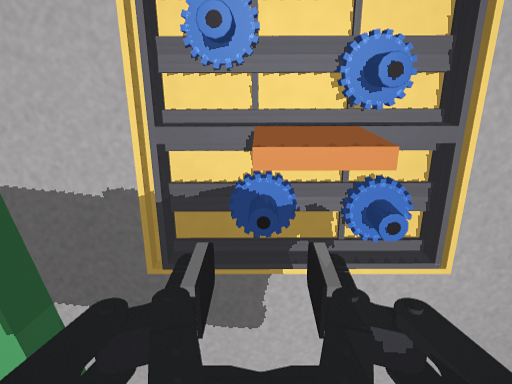

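Request:
{"fn": "jog_arm", "kwargs": {
  "force": 30,
  "moves": [
    {"tx": 0, "ty": 0, "tz": 0.025, "turn": 0, "hand": 0},
    {"tx": 0, "ty": 0, "tz": 0.045, "turn": 0, "hand": 0},
    {"tx": 0, "ty": 0, "tz": 0.055, "turn": 0, "hand": 0},
    {"tx": 0, "ty": 0, "tz": 0.055, "turn": 0, "hand": -0.2},
    {"tx": 0, "ty": 0, "tz": 0.055, "turn": 0, "hand": -0.35},
    {"tx": 0, "ty": 0, "tz": 0.055, "turn": 0, "hand": -0.5},
    {"tx": 0, "ty": 0, "tz": 0.055, "turn": 0, "hand": -0.7},
    {"tx": 0, "ty": 0, "tz": 0.055, "turn": 0, "hand": -1},
    {"tx": 0, "ty": 0, "tz": 0.055, "turn": 0, "hand": -1},
    {"tx": 0, "ty": 0, "tz": 0.055, "turn": 0, "hand": -1},
    {"tx": 0, "ty": 0, "tz": 0.045, "turn": 0, "hand": -1},
    {"tx": 0, "ty": 0, "tz": 0.02, "turn": 0, "hand": -1},
    {"tx": 0, "ty": 0, "tz": -0.02, "turn": 0, "hand": -1},
    {"tx": 0, "ty": 0, "tz": -0.06, "turn": 0, "hand": -1},
    {"tx": 0, "ty": 0, "tz": -0.1, "turn": 0, "hand": -1},
    {"tx": 0, "ty": 0, "tz": -0.13, "turn": 0, "hand": -1},
    {"tx": 0, "ty": 0, "tz": -0.14, "turn": 0, "hand": -1}
  ]
}}

```text
time_s: 23.75
tcp_pos: [0.5258, 0.3098, 0.4068]
tool_rot: [0.093, 0.996, 0.002, 0.002]
wrist_force: [0.8, 0.7, -0.3]
width: 0.191
grip_force: 29.4
```

```bash
python3 - <<'E'
from h import *
s=get_state();print(s["tcp_pos"],s["width"],s["joint_pos"])
p=snap("top");print("tray",rect(p,"tray",.042))
c,w,a=(.5089,-.3784),0,4.4
for x in [(.6,.05),(.50,-.25)]: print(togo(*x,.40,np.radians(94.8)))
E
```

```text
[0.52578635 0.30976444 0.40683382] 0.19116007551049083 [-0.09843595  0.57839873 -0.84395583  1.59799903  0.46096581  1.17012146
  0.34208064]
tray (array([0.5961, 0.0179]), array([0.2244, 0.2249]), 2.2, 3122)
[np.float64(-0.1208), np.float64(-0.2416), np.float64(0.0062), ('turn', np.float64(-0.2696), 'alt', np.float64(2.8719), 'j7', np.float64(0.342))]
[np.float64(-0.078), np.float64(-0.5549), np.float64(0.0051), ('turn', np.float64(-0.2696), 'alt', np.float64(2.8719), 'j7', np.float64(0.342))]
```

Request:
{"fn": "jog_arm", "kwargs": {
  "moves": [
    {"tx": -0.005, "ty": -0.02, "tz": -0.013, "turn": -0.03, "hand": -1},
    {"tx": -0.015, "ty": -0.06, "tz": -0.013, "turn": -0.06, "hand": -1},
    {"tx": -0.024, "ty": -0.1, "tz": -0.013, "turn": -0.09, "hand": -1},
    {"tx": -0.034, "ty": -0.14, "tz": -0.013, "turn": -0.12, "hand": -1},
    {"tx": -0.043, "ty": -0.18, "tz": -0.013, "turn": -0.15, "hand": -1},
    {"tx": -0.053, "ty": -0.22, "tz": -0.013, "turn": -0.18, "hand": -1},
    {"tx": -0.063, "ty": -0.26, "tz": -0.013, "turn": -0.21, "hand": -1},
    {"tx": -0.072, "ty": -0.3, "tz": -0.013, "turn": -0.24, "hand": -1},
    {"tx": -0.082, "ty": -0.34, "tz": -0.013, "turn": -0.27, "hand": -1},
    {"tx": -0.092, "ty": -0.38, "tz": -0.013, "turn": -0.27, "hand": -1},
    {"tx": -0.101, "ty": -0.42, "tz": -0.013, "turn": -0.27, "hand": -1},
    {"tx": -0.111, "ty": -0.46, "tz": -0.013, "turn": -0.27, "hand": -1},
    {"tx": -0.12, "ty": -0.5, "tz": -0.013, "turn": -0.27, "hand": -1},
    {"tx": -0.13, "ty": -0.54, "tz": -0.013, "turn": -0.27, "hand": -1},
    {"tx": -0.14, "ty": -0.58, "tz": -0.013, "turn": -0.27, "hand": -1},
    {"tx": -0.149, "ty": -0.62, "tz": -0.013, "turn": -0.27, "hand": -1},
    {"tx": -0.155, "ty": -0.645, "tz": -0.013, "turn": -0.27, "hand": -1},
    {"tx": -0.157, "ty": -0.652, "tz": -0.013, "turn": -0.27, "hand": -1},
    {"tx": -0.157, "ty": -0.652, "tz": -0.013, "turn": -0.27, "hand": -1}
  ]
}}

```text
time_s: 25.7
tcp_pos: [0.5594, -0.3615, 0.4142]
tool_rot: [-0.041, 0.999, 0.001, -0.001]
wrist_force: [0.8, -0.1, 0.1]
width: 0.189
grip_force: 29.4
```

```bash
python3 - <<'E'
from h import *
p=snap("wrist","w10.png")
s=get_state();print(s["tcp_pos"],s["width"],s["joint_pos"],s["grip_force"])
print(rect(p,"rack",.07))
print([(np.round(pix(p,d["location"])).tolist(),round(d["p"],2),np.round(d["location"],3).tolist()) for d in nets.look_for(p,"rack")])
t=snap("top");print("tray",rect(t,"tray",.042),"rack",rect(t,"rack",.07,(320,160,420,215)))
E
```

```text
[ 0.55976419 -0.35982367  0.41475046] 0.1929052523176792 [ 0.99015704  0.6774298  -0.90770318  1.42859664  0.53734934  1.29698177
  1.70109037] 29.43617731332779
(array([ 0.5135, -0.3798]), array([0.0711, 0.2347]), 4.7, 10344)
[([246.0, 116.0], 0.63, [0.516, -0.379, 0.05])]
tray (array([0.573 , 0.0175]), array([0.2711, 0.2252]), 1.9, 5722) rack (array([ 0.509 , -0.3784]), array([0.0804, 0.2486]), 4.4, 1916)
```

View pics/w10.png

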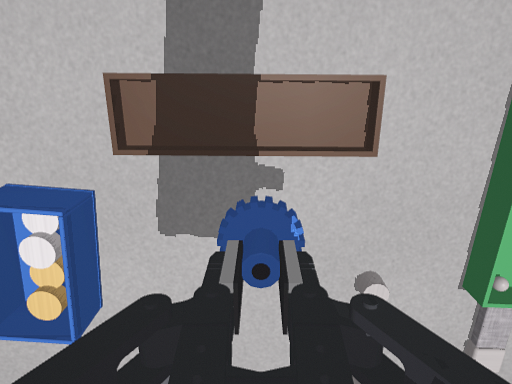

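```bash
cat >> h.py <<'E'
RC=np.array([0,0]);RY=0
def slot(k,c,yaw): return c+ (k-1.5)*.056*np.array([-np.sin(yaw),np.cos(yaw)])
E
python3 - <<'E'
from h import *
p=snap("wrist")
C=np.array([ray(p,u,v,.07)[:2] for u,v in((104,73),(386,75),(379,156),(113,156))]);print(C.round(4),C.mean(0))
for i in range(4): print(np.linalg.norm(C[i]-C[i-1]).round(4),end=" ")
m=mask(p,*COL["rack"]);v,u=np.nonzero(m);c=cv2.approxPolyDP(cv2.convexHull(np.c_[u,v][(v<170)].astype(np.int32)),6,True)[:,0];print(c.tolist())
a=C[1]-C[0]+C[2]-C[3];yaw=np.arctan2(-a[0],a[1]);print(np.degrees(yaw))
for k in range(4): q=slot(k,C.mean(0),yaw);print(k,q.round(4),togo(*q,.29,yaw+np.pi/2))
E
```

```text
[[ 0.4892 -0.5013]
 [ 0.4696 -0.2581]
 [ 0.5407 -0.2503]
 [ 0.5623 -0.4968]] [ 0.51543723 -0.37663058]
0.0732 0.2439 0.0716 0.2474 [[369, 149], [116, 146], [107, 76], [376, 80]]
4.815141973482282
0 [ 0.5225 -0.4603] [np.float64(0.0464), np.float64(-0.0981), np.float64(0.1258), ('turn', np.float64(0.0028), 'alt', np.float64(-3.1388), 'j7', np.float64(1.701))]
1 [ 0.5178 -0.4045] [np.float64(0.0462), np.float64(-0.0421), np.float64(0.1258), ('turn', np.float64(0.0028), 'alt', np.float64(-3.1388), 'j7', np.float64(1.701))]
2 [ 0.5131 -0.3487] [np.float64(0.046), np.float64(0.0139), np.float64(0.1258), ('turn', np.float64(0.0028), 'alt', np.float64(-3.1388), 'j7', np.float64(1.701))]
3 [ 0.5084 -0.2929] [np.float64(0.0459), np.float64(0.0699), np.float64(0.1258), ('turn', np.float64(0.0028), 'alt', np.float64(-3.1388), 'j7', np.float64(1.701))]
```

Request:
{"fn": "jog_arm", "kwargs": {
  "moves": [
    {"tx": 0.025, "ty": -0.04, "tz": 0.02, "turn": 0, "hand": -1},
    {"tx": 0.0465, "ty": -0.08, "tz": 0.05, "turn": 0, "hand": -1},
    {"tx": 0.0465, "ty": -0.0965, "tz": 0.09, "turn": 0, "hand": -1},
    {"tx": 0.0465, "ty": -0.0965, "tz": 0.11, "turn": 0, "hand": -1},
    {"tx": 0.0465, "ty": -0.0965, "tz": 0.12, "turn": 0, "hand": -1},
    {"tx": 0.0465, "ty": -0.0965, "tz": 0.12, "turn": 0, "hand": -1},
    {"tx": 0.0465, "ty": -0.0965, "tz": 0.12, "turn": 0, "hand": -1}
  ]
}}

```text
time_s: 26.6
tcp_pos: [0.5227, -0.4594, 0.2974]
tool_rot: [-0.043, 0.999, -0.0, 0.001]
wrist_force: [1.2, 0.8, 0.2]
width: 0.193
grip_force: 29.4
```

```bash
python3 - <<'E'
from h import *
q=slot(0,np.array([.515,-.3768]),np.radians(4.8))*1;print(q,togo(*q,.244,np.radians(94.8)),get_state()["tcp_pos"])
E
```

```text
[ 0.52202894 -0.4605054 ] [np.float64(0.0008), np.float64(-0.001), np.float64(0.0534), ('turn', np.float64(0.0025), 'alt', np.float64(-3.1391), 'j7', np.float64(1.787))] [ 0.52268719 -0.45943232  0.29735093]
```

Request:
{"fn": "jog_arm", "kwargs": {
  "moves": [
    {"tx": 0.001, "ty": 0, "tz": 0.015, "turn": 0, "hand": -1},
    {"tx": 0.001, "ty": 0, "tz": 0.032, "turn": 0, "hand": -1},
    {"tx": 0.001, "ty": 0, "tz": 0.043, "turn": 0, "hand": -1},
    {"tx": 0.001, "ty": 0, "tz": 0.049, "turn": 0, "hand": -1},
    {"tx": 0.001, "ty": 0, "tz": 0.052, "turn": 0, "hand": -1},
    {"tx": 0.001, "ty": 0, "tz": 0.053, "turn": 0, "hand": -1},
    {"tx": 0.001, "ty": 0, "tz": 0.053, "turn": 0, "hand": -1}
  ]
}}

```text
time_s: 27.3
tcp_pos: [0.5204, -0.4604, 0.2442]
tool_rot: [-0.042, 0.999, -0.0, -0.0]
wrist_force: [-7.7, 3.3, 16.0]
width: 0.188
grip_force: 31.9
```

Request:
{"fn": "jog_arm", "kwargs": {
  "moves": [
    {"tx": 0, "ty": 0, "tz": -0.001, "turn": 0, "hand": -1},
    {"tx": 0, "ty": 0, "tz": -0.002, "turn": 0, "hand": -1},
    {"tx": 0, "ty": 0, "tz": -0.002, "turn": 0, "hand": -1}
  ]
}}

```text
time_s: 27.6
tcp_pos: [0.5207, -0.4608, 0.2445]
tool_rot: [-0.042, 0.999, 0.0, 0.0]
wrist_force: [0.5, 0.5, 0.7]
width: 0.191
grip_force: 30.4
```

```bash
python3 - <<'E'
from h import *
p=snap("wrist","w11.png");print(get_state()["wrist_force"],get_state()["tcp_pos"])
E
```

```text
[-0.57772302 -0.18667885  1.16792836] [ 0.52063454 -0.46077663  0.24441328]
```

View pics/w11.png

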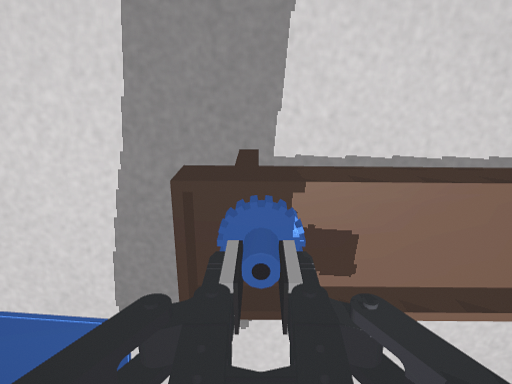

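Request:
{"fn": "jog_arm", "kwargs": {
  "moves": [
    {"tx": 0, "ty": 0, "tz": 0, "turn": 0, "hand": -0.55},
    {"tx": 0, "ty": 0, "tz": 0, "turn": 0, "hand": -0.4},
    {"tx": 0, "ty": 0, "tz": 0, "turn": 0, "hand": -0.35},
    {"tx": 0, "ty": 0, "tz": 0, "turn": 0, "hand": -0.35},
    {"tx": 0, "ty": 0, "tz": -0.01, "turn": 0, "hand": -0.35},
    {"tx": 0, "ty": 0, "tz": -0.03, "turn": 0, "hand": -0.35},
    {"tx": 0, "ty": 0, "tz": -0.07, "turn": 0, "hand": 0},
    {"tx": 0, "ty": 0, "tz": -0.11, "turn": 0, "hand": 0},
    {"tx": 0, "ty": 0, "tz": -0.15, "turn": 0, "hand": 0},
    {"tx": 0, "ty": 0, "tz": -0.17, "turn": 0, "hand": 0},
    {"tx": 0, "ty": 0, "tz": -0.17, "turn": 0, "hand": 0}
  ]
}}

```text
time_s: 28.75
tcp_pos: [0.5213, -0.4603, 0.4195]
tool_rot: [-0.042, 0.999, -0.002, 0.003]
wrist_force: [1.0, 0.2, 0.7]
width: 0.498
grip_force: 0.0
```

```bash
python3 - <<'E'
from h import *
t=snap("top");w=snap("wrist");print(hubs(t,.084)); print("wrist",hubs(w,.084),rect(t,"tray",.042))
y=np.radians(79.4)
print(get_state()["tcp_pos"],get_state()["width"])
for q in [(.5439,.3838),(.4563,.3909),(.4165,.3057)]: print(togo(*q,.27,y))
E
```

```text
[([425.6, 123.6], [442.1, 111.1], [0.7505, -0.626], [0.7195, -0.5801])]
wrist [([261.1, 158.9], [261.1, 167.2], [0.5195, -0.4617], [0.518, -0.4619]), ([119.3, 256.4], [174.4, 230.8], [0.5894, -0.5393], [0.6373, -0.6041])] (array([ 0.5797, -0.0027]), array([0.2715, 0.2252]), 1.8, 5701)
[ 0.52050948 -0.46055945  0.41537108] 0.4997227972255333
[np.float64(-0.0943), np.float64(0.8395), np.float64(0.1447), ('turn', np.float64(0.2693), 'alt', np.float64(-2.8723), 'j7', np.float64(1.87))]
[np.float64(-0.0076), np.float64(0.854), np.float64(0.1447), ('turn', np.float64(0.2693), 'alt', np.float64(-2.8723), 'j7', np.float64(1.87))]
[np.float64(0.0392), np.float64(0.7724), np.float64(0.1447), ('turn', np.float64(0.2693), 'alt', np.float64(-2.8723), 'j7', np.float64(1.87))]
```

Request:
{"fn": "jog_arm", "kwargs": {
  "moves": [
    {"tx": -0.094, "ty": 0.84, "tz": 0, "turn": 0.02, "hand": 0},
    {"tx": -0.094, "ty": 0.84, "tz": 0, "turn": 0.05, "hand": 0},
    {"tx": -0.094, "ty": 0.84, "tz": 0, "turn": 0.1, "hand": 0},
    {"tx": -0.094, "ty": 0.84, "tz": 0, "turn": 0.15, "hand": 0},
    {"tx": -0.094, "ty": 0.84, "tz": 0, "turn": 0.2, "hand": 0},
    {"tx": -0.094, "ty": 0.84, "tz": 0, "turn": 0.269, "hand": 0},
    {"tx": -0.094, "ty": 0.84, "tz": 0, "turn": 0.269, "hand": 0},
    {"tx": -0.094, "ty": 0.84, "tz": 0, "turn": 0.269, "hand": 0},
    {"tx": -0.094, "ty": 0.84, "tz": 0, "turn": 0.269, "hand": 0},
    {"tx": -0.094, "ty": 0.84, "tz": 0, "turn": 0.269, "hand": 0},
    {"tx": -0.094, "ty": 0.84, "tz": 0, "turn": 0.269, "hand": 0},
    {"tx": -0.094, "ty": 0.84, "tz": 0, "turn": 0.269, "hand": 0},
    {"tx": -0.094, "ty": 0.84, "tz": 0, "turn": 0.269, "hand": 0},
    {"tx": -0.094, "ty": 0.84, "tz": 0, "turn": 0.269, "hand": 0},
    {"tx": -0.094, "ty": 0.84, "tz": 0, "turn": 0.269, "hand": 0},
    {"tx": -0.094, "ty": 0.84, "tz": 0, "turn": 0.269, "hand": 0},
    {"tx": -0.094, "ty": 0.84, "tz": 0, "turn": 0.269, "hand": 0},
    {"tx": -0.094, "ty": 0.84, "tz": 0.01, "turn": 0.269, "hand": 0},
    {"tx": -0.094, "ty": 0.84, "tz": 0.05, "turn": 0.269, "hand": 0},
    {"tx": -0.094, "ty": 0.84, "tz": 0.08, "turn": 0.269, "hand": 0}
  ]
}}

```text
time_s: 30.85
tcp_pos: [0.5431, 0.3839, 0.3318]
tool_rot: [0.092, 0.996, -0.001, -0.001]
wrist_force: [0.2, -0.2, -0.9]
width: 0.502
grip_force: 0.0
```

```bash
cat > m.py <<'E'
from h import *
import sys
w=snap("wrist")
for o in hubs(w): print(o)
print(get_state()["tcp_pos"],get_state()["joint_pos"][6],"grip",rect(w,"grip",.092))
print(togo(float(sys.argv[1]),float(sys.argv[2]),.2075,np.radians(79.4)))
E
python3 m.py .5439 .3838
```

```text
([131.5, 34.1], [114.5, 29.5], [0.4165, 0.3059], [0.4169, 0.3081])
([250.9, 66.8], [249.6, 67.2], [0.4564, 0.3905], [0.4555, 0.3908])
([262.5, 175.4], [261.9, 187.8], [0.5441, 0.383], [0.5417, 0.3841])
[0.54266927 0.38229456 0.32664396] 0.22263682745926341 grip (array([0.4812, 0.3461]), array([0.0643, 0.0149]), 79.5, 2585)
[np.float64(-0.0016), np.float64(0.0026), np.float64(0.1191), ('turn', np.float64(0.001), 'alt', np.float64(-3.1406), 'j7', np.float64(0.223))]
```

```bash
python3 - <<'E'
from h import *
for i in range(3):
    eyes.snapshot("wrist");print(get_state()["tcp_pos"])
print(togo(.5441,.3833,.2075,np.radians(79.4)))
E
```

```text
[0.54302348 0.38233283 0.329285  ]
[0.54340159 0.38314937 0.33225456]
[0.54367799 0.38387671 0.3343811 ]
[np.float64(-0.0007), np.float64(-0.0004), np.float64(0.1269), ('turn', np.float64(0.0001), 'alt', np.float64(-3.1415), 'j7', np.float64(0.226))]
```

Request:
{"fn": "jog_arm", "kwargs": {
  "force": 30,
  "moves": [
    {"tx": -0.0005, "ty": 0, "tz": 0.03, "turn": 0, "hand": 0},
    {"tx": -0.0005, "ty": 0, "tz": 0.07, "turn": 0, "hand": 0},
    {"tx": -0.0005, "ty": 0, "tz": 0.1, "turn": 0, "hand": 0},
    {"tx": -0.0005, "ty": 0, "tz": 0.118, "turn": 0, "hand": 0},
    {"tx": -0.0005, "ty": 0, "tz": 0.1265, "turn": 0, "hand": 0},
    {"tx": -0.0005, "ty": 0, "tz": 0.1265, "turn": 0, "hand": -0.2},
    {"tx": -0.0005, "ty": 0, "tz": 0.1265, "turn": 0, "hand": -0.35},
    {"tx": -0.0005, "ty": 0, "tz": 0.1265, "turn": 0, "hand": -0.5},
    {"tx": -0.0005, "ty": 0, "tz": 0.1265, "turn": 0, "hand": -0.7},
    {"tx": -0.0005, "ty": 0, "tz": 0.1265, "turn": 0, "hand": -1},
    {"tx": -0.0005, "ty": 0, "tz": 0.1265, "turn": 0, "hand": -1},
    {"tx": -0.0005, "ty": 0, "tz": 0.1265, "turn": 0, "hand": -1}
  ]
}}

```text
time_s: 32.25
tcp_pos: [0.5444, 0.3846, 0.2097]
tool_rot: [0.092, 0.996, 0.001, 0.001]
wrist_force: [-0.3, -0.1, 6.1]
width: 0.189
grip_force: 29.3
```

Request:
{"fn": "jog_arm", "kwargs": {
  "moves": [
    {"tx": 0, "ty": 0, "tz": -0.005, "turn": 0, "hand": -1},
    {"tx": 0, "ty": 0, "tz": -0.025, "turn": 0, "hand": -1},
    {"tx": 0, "ty": 0, "tz": -0.06, "turn": 0, "hand": -1},
    {"tx": 0, "ty": 0, "tz": -0.1, "turn": 0, "hand": -1},
    {"tx": 0, "ty": 0, "tz": -0.14, "turn": 0, "hand": -1},
    {"tx": -0.002, "ty": -0.015, "tz": -0.18, "turn": -0.02, "hand": -1},
    {"tx": -0.006, "ty": -0.04, "tz": -0.2, "turn": -0.05, "hand": -1},
    {"tx": -0.012, "ty": -0.08, "tz": -0.2, "turn": -0.08, "hand": -1},
    {"tx": -0.018, "ty": -0.12, "tz": -0.2, "turn": -0.11, "hand": -1},
    {"tx": -0.024, "ty": -0.16, "tz": -0.2, "turn": -0.14, "hand": -1},
    {"tx": -0.03, "ty": -0.2, "tz": -0.2, "turn": -0.17, "hand": -1},
    {"tx": -0.036, "ty": -0.24, "tz": -0.2, "turn": -0.2, "hand": -1},
    {"tx": -0.042, "ty": -0.28, "tz": -0.2, "turn": -0.23, "hand": -1},
    {"tx": -0.048, "ty": -0.32, "tz": -0.2, "turn": -0.26, "hand": -1},
    {"tx": -0.054, "ty": -0.36, "tz": -0.2, "turn": -0.269, "hand": -1},
    {"tx": -0.06, "ty": -0.4, "tz": -0.2, "turn": -0.269, "hand": -1},
    {"tx": -0.066, "ty": -0.44, "tz": -0.2, "turn": -0.269, "hand": -1},
    {"tx": -0.072, "ty": -0.475, "tz": -0.2, "turn": -0.269, "hand": -1},
    {"tx": -0.074, "ty": -0.49, "tz": -0.2, "turn": -0.269, "hand": -1},
    {"tx": -0.074, "ty": -0.49, "tz": -0.2, "turn": -0.269, "hand": -1}
  ]
}}

```text
time_s: 34.25
tcp_pos: [0.5265, -0.1136, 0.4081]
tool_rot: [-0.04, 0.999, -0.0, -0.0]
wrist_force: [0.1, 0.2, -0.3]
width: 0.19
grip_force: 29.4
```

```bash
cat > g.py <<'E'
from h import *
import sys
for i in range(4): eyes.snapshot("wrist") if i<int(sys.argv[1]) else None
a=[float(v) for v in sys.argv[2:]];s=get_state()
print(s["tcp_pos"].round(4),s["width"],s["grip_force"],togo(a[0],a[1],a[2],np.radians(a[3])))
E
python3 g.py 2 .5173 -.4047 .295 94.8
```

```text
[ 0.5267 -0.1101  0.4085] 0.18781116360025274 29.38287377357483 [np.float64(0.0344), np.float64(-0.2928), np.float64(0.1133), ('turn', np.float64(0.0011), 'alt', np.float64(-3.1405), 'j7', np.float64(1.278))]
```

Request:
{"fn": "jog_arm", "kwargs": {
  "moves": [
    {"tx": 0.003, "ty": -0.02, "tz": 0, "turn": 0, "hand": -1},
    {"tx": 0.007, "ty": -0.06, "tz": 0, "turn": 0, "hand": -1},
    {"tx": 0.012, "ty": -0.1, "tz": 0, "turn": 0, "hand": -1},
    {"tx": 0.017, "ty": -0.14, "tz": 0, "turn": 0, "hand": -1},
    {"tx": 0.021, "ty": -0.18, "tz": 0, "turn": 0, "hand": -1},
    {"tx": 0.026, "ty": -0.22, "tz": 0.01, "turn": 0, "hand": -1},
    {"tx": 0.031, "ty": -0.26, "tz": 0.03, "turn": 0, "hand": -1},
    {"tx": 0.0335, "ty": -0.283, "tz": 0.05, "turn": 0, "hand": -1},
    {"tx": 0.0345, "ty": -0.292, "tz": 0.075, "turn": 0, "hand": -1},
    {"tx": 0.0345, "ty": -0.293, "tz": 0.095, "turn": 0, "hand": -1},
    {"tx": 0.0345, "ty": -0.293, "tz": 0.108, "turn": 0, "hand": -1},
    {"tx": 0.0345, "ty": -0.293, "tz": 0.112, "turn": 0, "hand": -1},
    {"tx": 0.0345, "ty": -0.293, "tz": 0.112, "turn": 0, "hand": -1},
    {"tx": 0.0345, "ty": -0.293, "tz": 0.112, "turn": 0, "hand": -1},
    {"tx": 0.0345, "ty": -0.293, "tz": 0.112, "turn": 0, "hand": -1}
  ]
}}

```text
time_s: 35.85
tcp_pos: [0.5175, -0.4057, 0.2974]
tool_rot: [-0.042, 0.999, -0.001, 0.001]
wrist_force: [0.4, -0.8, -1.2]
width: 0.192
grip_force: 29.4
```

```bash
python3 g.py 1 .5163 -.4047 .2457 94.8
```

```text
[ 0.5174 -0.4059  0.2972] 0.19172883934856128 29.38975363969803 [np.float64(0.0011), np.float64(0.0013), np.float64(0.0515), ('turn', np.float64(0.0005), 'alt', np.float64(-3.141), 'j7', np.float64(1.679))]
```

Request:
{"fn": "jog_arm", "kwargs": {
  "moves": [
    {"tx": 0.001, "ty": 0.001, "tz": 0.015, "turn": 0, "hand": -1},
    {"tx": 0.001, "ty": 0.001, "tz": 0.032, "turn": 0, "hand": -1},
    {"tx": 0.001, "ty": 0.001, "tz": 0.043, "turn": 0, "hand": -1},
    {"tx": 0.001, "ty": 0.001, "tz": 0.048, "turn": 0, "hand": -1},
    {"tx": 0.001, "ty": 0.001, "tz": 0.05, "turn": 0, "hand": -1},
    {"tx": 0.001, "ty": 0.001, "tz": 0.05, "turn": 0, "hand": -1},
    {"tx": 0.001, "ty": 0.001, "tz": 0.05, "turn": 0, "hand": -1}
  ]
}}

```text
time_s: 36.6
tcp_pos: [0.5161, -0.4051, 0.246]
tool_rot: [-0.042, 0.999, 0.0, 0.0]
wrist_force: [1.1, 0.0, -0.2]
width: 0.194
grip_force: 29.4
```

Request:
{"fn": "jog_arm", "kwargs": {
  "moves": [
    {"tx": 0, "ty": 0, "tz": 0.001, "turn": 0, "hand": -1},
    {"tx": 0, "ty": 0, "tz": 0.0015, "turn": 0, "hand": -1},
    {"tx": 0, "ty": 0, "tz": 0.0015, "turn": 0, "hand": -1},
    {"tx": 0, "ty": 0, "tz": 0.0015, "turn": 0, "hand": -0.55},
    {"tx": 0, "ty": 0, "tz": 0.0015, "turn": 0, "hand": -0.4},
    {"tx": 0, "ty": 0, "tz": 0.0015, "turn": 0, "hand": -0.35},
    {"tx": 0, "ty": 0, "tz": 0.0015, "turn": 0, "hand": -0.35},
    {"tx": 0, "ty": 0, "tz": -0.01, "turn": 0, "hand": -0.35},
    {"tx": 0, "ty": 0, "tz": -0.03, "turn": 0, "hand": -0.35},
    {"tx": 0, "ty": 0, "tz": -0.07, "turn": 0, "hand": -0.2},
    {"tx": 0, "ty": 0, "tz": -0.11, "turn": 0, "hand": 0},
    {"tx": 0, "ty": 0, "tz": -0.15, "turn": 0, "hand": 0},
    {"tx": 0, "ty": 0, "tz": -0.165, "turn": 0, "hand": 0},
    {"tx": 0, "ty": 0, "tz": -0.165, "turn": 0, "hand": 0},
    {"tx": 0, "ty": 0, "tz": -0.165, "turn": 0, "hand": 0},
    {"tx": 0, "ty": 0, "tz": -0.165, "turn": 0, "hand": 0}
  ]
}}

```text
time_s: 38.2
tcp_pos: [0.5156, -0.4052, 0.4097]
tool_rot: [-0.042, 0.999, 0.001, -0.001]
wrist_force: [1.0, -0.2, 0.1]
width: 0.497
grip_force: 0.0
```

```bash
python3 - <<'E'
from h import *
w=snap("wrist");print("wrist",hubs(w,.084))
E
python3 g.py 0 .4564 .3907 .35 79.4
```

```text
wrist [([202.5, 162.8], [197.0, 171.7], [0.5196, -0.4619], [0.5177, -0.4611]), ([260.1, 163.0], [259.7, 171.7], [0.5149, -0.4066], [0.5133, -0.4063]), ([64.4, 274.7], [113.9, 282.0], [0.6389, -0.5402], [0.6522, -0.6033])]
[ 0.5156 -0.4052  0.4097] 0.5011417876247405 0.0 [np.float64(-0.0081), np.float64(0.798), np.float64(0.0608), ('turn', np.float64(0.2693), 'alt', np.float64(-2.8723), 'j7', np.float64(1.769))]
```

Request:
{"fn": "jog_arm", "kwargs": {
  "moves": [
    {"tx": -0.008, "ty": 0.798, "tz": 0, "turn": 0.02, "hand": 0},
    {"tx": -0.008, "ty": 0.798, "tz": 0, "turn": 0.05, "hand": 0},
    {"tx": -0.008, "ty": 0.798, "tz": 0, "turn": 0.1, "hand": 0},
    {"tx": -0.008, "ty": 0.798, "tz": 0, "turn": 0.15, "hand": 0},
    {"tx": -0.008, "ty": 0.798, "tz": 0, "turn": 0.2, "hand": 0},
    {"tx": -0.008, "ty": 0.798, "tz": 0, "turn": 0.269, "hand": 0},
    {"tx": -0.008, "ty": 0.798, "tz": 0, "turn": 0.269, "hand": 0},
    {"tx": -0.008, "ty": 0.798, "tz": 0, "turn": 0.269, "hand": 0},
    {"tx": -0.008, "ty": 0.798, "tz": 0, "turn": 0.269, "hand": 0},
    {"tx": -0.008, "ty": 0.798, "tz": 0, "turn": 0.269, "hand": 0},
    {"tx": -0.008, "ty": 0.798, "tz": 0, "turn": 0.269, "hand": 0},
    {"tx": -0.008, "ty": 0.798, "tz": 0, "turn": 0.269, "hand": 0},
    {"tx": -0.008, "ty": 0.798, "tz": 0, "turn": 0.269, "hand": 0},
    {"tx": -0.008, "ty": 0.798, "tz": 0, "turn": 0.269, "hand": 0},
    {"tx": -0.008, "ty": 0.798, "tz": 0, "turn": 0.269, "hand": 0},
    {"tx": -0.008, "ty": 0.798, "tz": 0.02, "turn": 0.269, "hand": 0},
    {"tx": -0.008, "ty": 0.798, "tz": 0.05, "turn": 0.269, "hand": 0},
    {"tx": -0.008, "ty": 0.798, "tz": 0.07, "turn": 0.269, "hand": 0},
    {"tx": -0.008, "ty": 0.798, "tz": 0.08, "turn": 0.269, "hand": 0},
    {"tx": -0.008, "ty": 0.798, "tz": 0.08, "turn": 0.269, "hand": 0}
  ]
}}

```text
time_s: 40.25
tcp_pos: [0.4568, 0.3902, 0.3294]
tool_rot: [0.092, 0.996, -0.001, -0.001]
wrist_force: [-0.3, 0.1, 0.4]
width: 0.502
grip_force: 0.0
```

```bash
python3 g.py 4 .4564 .3907 .2075 79.4; python3 m.py .4564 .3907
```

```text
[0.4572 0.3907 0.3323] 0.5035554976045525 0.0 [np.float64(0.0009), np.float64(-0.0004), np.float64(0.1248), ('turn', np.float64(-0.0005), 'alt', np.float64(3.1411), 'j7', np.float64(0.071))]
([152.8, 146.1], [140.4, 154.8], [0.417, 0.3061], [0.4159, 0.3081])
([261.2, 172.8], [260.3, 185.6], [0.4573, 0.3898], [0.4545, 0.3912])
[0.45714899 0.39073628 0.33236878] 0.07131016037585146 grip (array([0.4716, 0.3472]), array([0.0624, 0.0354]), 79.4, 3603)
[np.float64(0.0009), np.float64(-0.0004), np.float64(0.1249), ('turn', np.float64(-0.0005), 'alt', np.float64(3.1411), 'j7', np.float64(0.071))]
```

Request:
{"fn": "jog_arm", "kwargs": {
  "force": 30,
  "moves": [
    {"tx": 0, "ty": 0, "tz": 0.03, "turn": 0, "hand": 0},
    {"tx": 0, "ty": 0, "tz": 0.07, "turn": 0, "hand": 0},
    {"tx": 0, "ty": 0, "tz": 0.1, "turn": 0, "hand": 0},
    {"tx": 0, "ty": 0, "tz": 0.116, "turn": 0, "hand": 0},
    {"tx": 0, "ty": 0, "tz": 0.1225, "turn": 0, "hand": 0},
    {"tx": 0, "ty": 0, "tz": 0.1225, "turn": 0, "hand": -0.2},
    {"tx": 0, "ty": 0, "tz": 0.1225, "turn": 0, "hand": -0.35},
    {"tx": 0, "ty": 0, "tz": 0.1225, "turn": 0, "hand": -0.5},
    {"tx": 0, "ty": 0, "tz": 0.1225, "turn": 0, "hand": -0.7},
    {"tx": 0, "ty": 0, "tz": 0.1225, "turn": 0, "hand": -1},
    {"tx": 0, "ty": 0, "tz": 0.1225, "turn": 0, "hand": -1},
    {"tx": 0, "ty": 0, "tz": 0.1225, "turn": 0, "hand": -1}
  ]
}}

```text
time_s: 41.7
tcp_pos: [0.4572, 0.3911, 0.2099]
tool_rot: [0.092, 0.996, 0.001, 0.001]
wrist_force: [-0.2, -1.1, 5.9]
width: 0.191
grip_force: 29.2
```

Request:
{"fn": "jog_arm", "kwargs": {
  "moves": [
    {"tx": 0, "ty": 0, "tz": -0.005, "turn": 0, "hand": -1},
    {"tx": 0, "ty": 0, "tz": -0.025, "turn": 0, "hand": -1},
    {"tx": 0, "ty": 0, "tz": -0.06, "turn": 0, "hand": -1},
    {"tx": 0, "ty": 0, "tz": -0.1, "turn": 0, "hand": -1},
    {"tx": 0, "ty": 0, "tz": -0.14, "turn": 0, "hand": -1},
    {"tx": -0.004, "ty": -0.015, "tz": -0.18, "turn": -0.02, "hand": -1},
    {"tx": -0.011, "ty": -0.04, "tz": -0.2, "turn": -0.05, "hand": -1},
    {"tx": -0.021, "ty": -0.08, "tz": -0.2, "turn": -0.08, "hand": -1},
    {"tx": -0.032, "ty": -0.12, "tz": -0.2, "turn": -0.11, "hand": -1},
    {"tx": -0.042, "ty": -0.16, "tz": -0.2, "turn": -0.14, "hand": -1},
    {"tx": -0.053, "ty": -0.2, "tz": -0.2, "turn": -0.17, "hand": -1},
    {"tx": -0.063, "ty": -0.24, "tz": -0.2, "turn": -0.2, "hand": -1},
    {"tx": -0.074, "ty": -0.28, "tz": -0.2, "turn": -0.23, "hand": -1},
    {"tx": -0.084, "ty": -0.32, "tz": -0.2, "turn": -0.26, "hand": -1},
    {"tx": -0.095, "ty": -0.36, "tz": -0.2, "turn": -0.269, "hand": -1},
    {"tx": -0.105, "ty": -0.4, "tz": -0.2, "turn": -0.269, "hand": -1},
    {"tx": -0.116, "ty": -0.44, "tz": -0.2, "turn": -0.269, "hand": -1},
    {"tx": -0.125, "ty": -0.475, "tz": -0.2, "turn": -0.269, "hand": -1},
    {"tx": -0.129, "ty": -0.49, "tz": -0.2, "turn": -0.269, "hand": -1},
    {"tx": -0.129, "ty": -0.49, "tz": -0.2, "turn": -0.269, "hand": -1}
  ]
}}

```text
time_s: 43.7
tcp_pos: [0.4934, -0.117, 0.4085]
tool_rot: [-0.04, 0.999, -0.0, -0.0]
wrist_force: [-0.2, 1.0, -1.1]
width: 0.186
grip_force: 29.4
```

```bash
python3 g.py 4 .5117 -.349 .295 94.8
```

```text
[ 0.4936 -0.1129  0.4091] 0.18877265857529266 29.37981426715851 [np.float64(0.0024), np.float64(-0.2368), np.float64(0.114), ('turn', np.float64(0.0029), 'alt', np.float64(-3.1387), 'j7', np.float64(1.278))]
```

Request:
{"fn": "jog_arm", "kwargs": {
  "moves": [
    {"tx": 0, "ty": -0.02, "tz": 0, "turn": 0, "hand": -1},
    {"tx": 0, "ty": -0.06, "tz": 0, "turn": 0, "hand": -1},
    {"tx": 0.001, "ty": -0.1, "tz": 0, "turn": 0, "hand": -1},
    {"tx": 0.001, "ty": -0.14, "tz": 0, "turn": 0, "hand": -1},
    {"tx": 0.002, "ty": -0.18, "tz": 0, "turn": 0, "hand": -1},
    {"tx": 0.002, "ty": -0.215, "tz": 0.01, "turn": 0, "hand": -1},
    {"tx": 0.0025, "ty": -0.231, "tz": 0.03, "turn": 0, "hand": -1},
    {"tx": 0.0025, "ty": -0.236, "tz": 0.05, "turn": 0, "hand": -1},
    {"tx": 0.0025, "ty": -0.237, "tz": 0.075, "turn": 0, "hand": -1},
    {"tx": 0.0025, "ty": -0.237, "tz": 0.095, "turn": 0, "hand": -1},
    {"tx": 0.0025, "ty": -0.237, "tz": 0.108, "turn": 0, "hand": -1},
    {"tx": 0.0025, "ty": -0.237, "tz": 0.112, "turn": 0, "hand": -1},
    {"tx": 0.0025, "ty": -0.237, "tz": 0.112, "turn": 0, "hand": -1},
    {"tx": 0.0025, "ty": -0.237, "tz": 0.112, "turn": 0, "hand": -1},
    {"tx": 0.0025, "ty": -0.237, "tz": 0.112, "turn": 0, "hand": -1}
  ]
}}

```text
time_s: 45.4
tcp_pos: [0.5114, -0.3509, 0.2978]
tool_rot: [-0.042, 0.999, -0.0, 0.001]
wrist_force: [0.4, 0.1, -0.7]
width: 0.195
grip_force: 29.4
```

```bash
python3 g.py 2 .5117 -.349 .246 94.8
```

```text
[ 0.5112 -0.351   0.2975] 0.19054067345214473 29.391186833381653 [np.float64(-0.0006), np.float64(0.002), np.float64(0.0515), ('turn', np.float64(0.0003), 'alt', np.float64(-3.1413), 'j7', np.float64(1.563))]
```

Request:
{"fn": "jog_arm", "kwargs": {
  "moves": [
    {"tx": 0, "ty": 0.001, "tz": 0.015, "turn": 0, "hand": -1},
    {"tx": 0, "ty": 0.001, "tz": 0.032, "turn": 0, "hand": -1},
    {"tx": 0, "ty": 0.001, "tz": 0.043, "turn": 0, "hand": -1},
    {"tx": 0, "ty": 0.001, "tz": 0.049, "turn": 0, "hand": -1},
    {"tx": 0, "ty": 0.001, "tz": 0.051, "turn": 0, "hand": -1},
    {"tx": 0, "ty": 0.001, "tz": 0.0515, "turn": 0, "hand": -1},
    {"tx": 0, "ty": 0.001, "tz": 0.0515, "turn": 0, "hand": -1},
    {"tx": 0, "ty": 0.001, "tz": 0.0515, "turn": 0, "hand": -1}
  ]
}}

```text
time_s: 46.3
tcp_pos: [0.5109, -0.3497, 0.2455]
tool_rot: [-0.042, 0.999, -0.0, -0.0]
wrist_force: [-4.0, 1.2, 9.1]
width: 0.189
grip_force: 31.3
```

Touching the ledge; ease up 1 mm, release, rise.

Request:
{"fn": "jog_arm", "kwargs": {
  "moves": [
    {"tx": 0, "ty": 0, "tz": -0.001, "turn": 0, "hand": -1},
    {"tx": 0, "ty": 0, "tz": -0.001, "turn": 0, "hand": -1},
    {"tx": 0, "ty": 0, "tz": -0.001, "turn": 0, "hand": -0.55},
    {"tx": 0, "ty": 0, "tz": -0.001, "turn": 0, "hand": -0.4},
    {"tx": 0, "ty": 0, "tz": -0.001, "turn": 0, "hand": -0.35},
    {"tx": 0, "ty": 0, "tz": -0.001, "turn": 0, "hand": -0.35},
    {"tx": 0, "ty": 0, "tz": -0.01, "turn": 0, "hand": -0.35},
    {"tx": 0, "ty": 0, "tz": -0.03, "turn": 0, "hand": -0.35},
    {"tx": 0, "ty": 0, "tz": -0.07, "turn": 0, "hand": -0.2},
    {"tx": 0, "ty": 0, "tz": -0.11, "turn": 0, "hand": 0},
    {"tx": 0, "ty": 0, "tz": -0.15, "turn": 0, "hand": 0},
    {"tx": 0, "ty": 0, "tz": -0.165, "turn": 0, "hand": 0},
    {"tx": 0, "ty": 0, "tz": -0.165, "turn": 0, "hand": 0},
    {"tx": 0, "ty": 0, "tz": -0.165, "turn": 0, "hand": 0},
    {"tx": 0, "ty": 0, "tz": -0.165, "turn": 0, "hand": 0}
  ]
}}

```text
time_s: 47.8
tcp_pos: [0.5105, -0.3501, 0.4088]
tool_rot: [-0.042, 0.999, 0.0, -0.001]
wrist_force: [-0.1, -0.6, -0.8]
width: 0.504
grip_force: 0.0
```

```bash
python3 - <<'E'
from h import *
w=snap("wrist");print("wrist",hubs(w,.084))
E
python3 g.py 2 .4168 .306 .33 79.4
```

```text
wrist [([145.2, 163.3], [134.3, 172.5], [0.5197, -0.4617], [0.5176, -0.4603]), ([202.8, 163.6], [197.2, 172.5], [0.515, -0.4065], [0.5132, -0.4057]), ([260.5, 162.6], [259.5, 171.2], [0.5092, -0.3518], [0.5076, -0.3511]), ([40.3, 281.1], [65.6, 319.3], [0.6817, -0.5359], [0.6567, -0.5741])]
[ 0.5108 -0.3501  0.409 ] 0.4977880261719342 0.0 [np.float64(0.0382), np.float64(0.6616), np.float64(0.0799), ('turn', np.float64(0.2694), 'alt', np.float64(-2.8722), 'j7', np.float64(1.666))]
```

Request:
{"fn": "jog_arm", "kwargs": {
  "moves": [
    {"tx": -0.02, "ty": 0.35, "tz": 0, "turn": 0.02, "hand": 0},
    {"tx": -0.02, "ty": 0.35, "tz": 0, "turn": 0.05, "hand": 0},
    {"tx": -0.02, "ty": 0.35, "tz": 0, "turn": 0.1, "hand": 0},
    {"tx": -0.02, "ty": 0.35, "tz": 0, "turn": 0.15, "hand": 0},
    {"tx": -0.02, "ty": 0.35, "tz": 0, "turn": 0.2, "hand": 0},
    {"tx": -0.02, "ty": 0.35, "tz": 0, "turn": 0.269, "hand": 0},
    {"tx": -0.02, "ty": 0.35, "tz": 0, "turn": 0.269, "hand": 0},
    {"tx": 0.038, "ty": 0.662, "tz": 0, "turn": 0.269, "hand": 0},
    {"tx": 0.038, "ty": 0.662, "tz": 0, "turn": 0.269, "hand": 0},
    {"tx": 0.038, "ty": 0.662, "tz": 0, "turn": 0.269, "hand": 0},
    {"tx": 0.038, "ty": 0.662, "tz": 0, "turn": 0.269, "hand": 0},
    {"tx": 0.038, "ty": 0.662, "tz": 0, "turn": 0.269, "hand": 0},
    {"tx": 0.038, "ty": 0.662, "tz": 0, "turn": 0.269, "hand": 0},
    {"tx": 0.038, "ty": 0.662, "tz": 0, "turn": 0.269, "hand": 0},
    {"tx": 0.038, "ty": 0.662, "tz": 0.02, "turn": 0.269, "hand": 0},
    {"tx": 0.038, "ty": 0.662, "tz": 0.05, "turn": 0.269, "hand": 0},
    {"tx": 0.038, "ty": 0.662, "tz": 0.07, "turn": 0.269, "hand": 0},
    {"tx": 0.038, "ty": 0.662, "tz": 0.08, "turn": 0.269, "hand": 0},
    {"tx": 0.038, "ty": 0.662, "tz": 0.08, "turn": 0.269, "hand": 0},
    {"tx": 0.038, "ty": 0.662, "tz": 0.08, "turn": 0.269, "hand": 0}
  ]
}}

```text
time_s: 49.95
tcp_pos: [0.4175, 0.3068, 0.3307]
tool_rot: [0.092, 0.996, 0.0, 0.0]
wrist_force: [0.5, -1.2, -0.2]
width: 0.504
grip_force: 0.0
```

```bash
python3 g.py 4 .4168 .306 .2075 79.4; python3 m.py .4168 .306
```

```text
[0.4176 0.3066 0.3311] 0.49840358657214023 0.0 [np.float64(0.0008), np.float64(-0.0009), np.float64(0.1236), ('turn', np.float64(-0.0001), 'alt', np.float64(3.1415), 'j7', np.float64(0.092))]
([261.2, 173.7], [260.5, 186.2], [0.4179, 0.3057], [0.4153, 0.3068])
[0.41757578 0.30655228 0.33093361] 0.09231255331138855 grip (array([0.4688, 0.3448]), array([0.0643, 0.0412]), 79.4, 2511)
[np.float64(0.0008), np.float64(-0.0008), np.float64(0.1234), ('turn', np.float64(-0.0001), 'alt', np.float64(3.1415), 'j7', np.float64(0.092))]
```

Request:
{"fn": "jog_arm", "kwargs": {
  "force": 30,
  "moves": [
    {"tx": 0, "ty": -0.001, "tz": 0.03, "turn": 0, "hand": 0},
    {"tx": 0, "ty": -0.001, "tz": 0.07, "turn": 0, "hand": 0},
    {"tx": 0, "ty": -0.001, "tz": 0.1, "turn": 0, "hand": 0},
    {"tx": 0, "ty": -0.001, "tz": 0.116, "turn": 0, "hand": 0},
    {"tx": 0, "ty": -0.001, "tz": 0.122, "turn": 0, "hand": 0},
    {"tx": 0, "ty": -0.001, "tz": 0.122, "turn": 0, "hand": -0.2},
    {"tx": 0, "ty": -0.001, "tz": 0.122, "turn": 0, "hand": -0.35},
    {"tx": 0, "ty": -0.001, "tz": 0.122, "turn": 0, "hand": -0.5},
    {"tx": 0, "ty": -0.001, "tz": 0.122, "turn": 0, "hand": -0.7},
    {"tx": 0, "ty": -0.001, "tz": 0.122, "turn": 0, "hand": -1},
    {"tx": 0, "ty": -0.001, "tz": 0.122, "turn": 0, "hand": -1},
    {"tx": 0, "ty": -0.001, "tz": 0.122, "turn": 0, "hand": -1}
  ]
}}

```text
time_s: 51.4
tcp_pos: [0.4176, 0.3057, 0.2092]
tool_rot: [0.092, 0.996, 0.001, 0.001]
wrist_force: [0.5, -1.2, 6.8]
width: 0.193
grip_force: 29.3
```

Request:
{"fn": "jog_arm", "kwargs": {
  "moves": [
    {"tx": 0, "ty": 0, "tz": -0.005, "turn": 0, "hand": -1},
    {"tx": 0, "ty": 0, "tz": -0.025, "turn": 0, "hand": -1},
    {"tx": 0, "ty": 0, "tz": -0.06, "turn": 0, "hand": -1},
    {"tx": 0, "ty": 0, "tz": -0.1, "turn": 0, "hand": -1},
    {"tx": 0, "ty": 0, "tz": -0.14, "turn": 0, "hand": -1},
    {"tx": -0.008, "ty": -0.012, "tz": -0.18, "turn": -0.02, "hand": -1},
    {"tx": -0.02, "ty": -0.035, "tz": -0.2, "turn": -0.05, "hand": -1},
    {"tx": -0.04, "ty": -0.065, "tz": -0.2, "turn": -0.08, "hand": -1},
    {"tx": -0.06, "ty": -0.1, "tz": -0.2, "turn": -0.11, "hand": -1},
    {"tx": -0.08, "ty": -0.135, "tz": -0.2, "turn": -0.14, "hand": -1},
    {"tx": -0.098, "ty": -0.17, "tz": -0.2, "turn": -0.17, "hand": -1},
    {"tx": -0.112, "ty": -0.205, "tz": -0.2, "turn": -0.2, "hand": -1},
    {"tx": -0.125, "ty": -0.24, "tz": -0.2, "turn": -0.23, "hand": -1},
    {"tx": -0.135, "ty": -0.275, "tz": -0.2, "turn": -0.26, "hand": -1},
    {"tx": -0.143, "ty": -0.31, "tz": -0.2, "turn": -0.269, "hand": -1},
    {"tx": -0.15, "ty": -0.345, "tz": -0.2, "turn": -0.269, "hand": -1},
    {"tx": -0.156, "ty": -0.375, "tz": -0.2, "turn": -0.269, "hand": -1},
    {"tx": -0.16, "ty": -0.395, "tz": -0.2, "turn": -0.269, "hand": -1},
    {"tx": -0.16, "ty": -0.4, "tz": -0.2, "turn": -0.269, "hand": -1},
    {"tx": -0.16, "ty": -0.4, "tz": -0.2, "turn": -0.269, "hand": -1}
  ]
}}

```text
time_s: 53.4
tcp_pos: [0.5007, -0.1173, 0.4083]
tool_rot: [-0.041, 0.999, 0.0, -0.0]
wrist_force: [-0.9, 0.4, -0.6]
width: 0.189
grip_force: 29.4
```

```bash
python3 g.py 4 .507 -.295 .295 94.8
```

```text
[ 0.501  -0.1156  0.4085] 0.1886708305992348 29.349955916404724 [np.float64(0.0096), np.float64(-0.1792), np.float64(0.1135), ('turn', np.float64(0.0027), 'alt', np.float64(-3.1389), 'j7', np.float64(1.262))]
```

Request:
{"fn": "jog_arm", "kwargs": {
  "moves": [
    {"tx": 0.001, "ty": -0.02, "tz": 0, "turn": 0, "hand": -1},
    {"tx": 0.003, "ty": -0.055, "tz": 0, "turn": 0, "hand": -1},
    {"tx": 0.005, "ty": -0.09, "tz": 0, "turn": 0, "hand": -1},
    {"tx": 0.007, "ty": -0.125, "tz": 0, "turn": 0, "hand": -1},
    {"tx": 0.008, "ty": -0.155, "tz": 0, "turn": 0, "hand": -1},
    {"tx": 0.009, "ty": -0.172, "tz": 0.01, "turn": 0, "hand": -1},
    {"tx": 0.009, "ty": -0.178, "tz": 0.03, "turn": 0, "hand": -1},
    {"tx": 0.009, "ty": -0.179, "tz": 0.05, "turn": 0, "hand": -1},
    {"tx": 0.009, "ty": -0.179, "tz": 0.075, "turn": 0, "hand": -1},
    {"tx": 0.009, "ty": -0.179, "tz": 0.095, "turn": 0, "hand": -1},
    {"tx": 0.009, "ty": -0.179, "tz": 0.108, "turn": 0, "hand": -1},
    {"tx": 0.009, "ty": -0.179, "tz": 0.112, "turn": 0, "hand": -1},
    {"tx": 0.009, "ty": -0.179, "tz": 0.112, "turn": 0, "hand": -1},
    {"tx": 0.009, "ty": -0.179, "tz": 0.112, "turn": 0, "hand": -1},
    {"tx": 0.009, "ty": -0.179, "tz": 0.112, "turn": 0, "hand": -1}
  ]
}}

```text
time_s: 55.1
tcp_pos: [0.5074, -0.2962, 0.2971]
tool_rot: [-0.042, 0.999, -0.0, 0.001]
wrist_force: [0.3, 0.3, -0.3]
width: 0.193
grip_force: 29.4
```

```bash
python3 g.py 2 .507 -.295 .2455 94.8
```

```text
[ 0.5073 -0.2963  0.2969] 0.1893053673102404 29.368036687374115 [np.float64(0.0002), np.float64(0.0013), np.float64(0.0514), ('turn', np.float64(0.0002), 'alt', np.float64(-3.1414), 'j7', np.float64(1.45))]
```

Request:
{"fn": "jog_arm", "kwargs": {
  "moves": [
    {"tx": 0, "ty": 0.001, "tz": 0.015, "turn": 0, "hand": -1},
    {"tx": 0, "ty": 0.001, "tz": 0.032, "turn": 0, "hand": -1},
    {"tx": 0, "ty": 0.001, "tz": 0.043, "turn": 0, "hand": -1},
    {"tx": 0, "ty": 0.001, "tz": 0.048, "turn": 0, "hand": -1},
    {"tx": 0, "ty": 0.001, "tz": 0.05, "turn": 0, "hand": -1},
    {"tx": 0, "ty": 0.001, "tz": 0.0508, "turn": 0, "hand": -1},
    {"tx": 0, "ty": 0.001, "tz": 0.0508, "turn": 0, "hand": -1},
    {"tx": 0, "ty": 0.001, "tz": 0.0508, "turn": 0, "hand": -1}
  ]
}}

```text
time_s: 56.0
tcp_pos: [0.5072, -0.2952, 0.2455]
tool_rot: [-0.042, 0.999, -0.0, 0.0]
wrist_force: [0.6, -0.4, 0.0]
width: 0.188
grip_force: 29.4
```

Request:
{"fn": "jog_arm", "kwargs": {
  "moves": [
    {"tx": 0, "ty": 0, "tz": 0.0005, "turn": 0, "hand": -1},
    {"tx": 0, "ty": 0, "tz": 0.0007, "turn": 0, "hand": -1},
    {"tx": 0, "ty": 0, "tz": 0.0007, "turn": 0, "hand": -0.55},
    {"tx": 0, "ty": 0, "tz": 0.0007, "turn": 0, "hand": -0.4},
    {"tx": 0, "ty": 0, "tz": 0.0007, "turn": 0, "hand": -0.35},
    {"tx": 0, "ty": 0, "tz": 0.0007, "turn": 0, "hand": -0.35},
    {"tx": 0, "ty": 0, "tz": -0.01, "turn": 0, "hand": -0.35},
    {"tx": 0, "ty": 0, "tz": -0.03, "turn": 0, "hand": -0.35},
    {"tx": 0, "ty": 0, "tz": -0.07, "turn": 0, "hand": -0.2},
    {"tx": 0, "ty": 0, "tz": -0.11, "turn": 0, "hand": 0},
    {"tx": 0, "ty": 0, "tz": -0.15, "turn": 0, "hand": 0},
    {"tx": 0, "ty": -0.03, "tz": -0.165, "turn": 0, "hand": 0},
    {"tx": -0.03, "ty": -0.05, "tz": -0.165, "turn": 0, "hand": 0},
    {"tx": -0.05, "ty": -0.05, "tz": -0.165, "turn": 0, "hand": 0},
    {"tx": -0.05, "ty": -0.05, "tz": -0.165, "turn": 0, "hand": 0},
    {"tx": -0.05, "ty": -0.05, "tz": -0.165, "turn": 0, "hand": 0}
  ]
}}

```text
time_s: 57.6
tcp_pos: [0.5611, -0.3401, 0.4107]
tool_rot: [-0.043, 0.999, 0.0, -0.0]
wrist_force: [0.6, 0.3, -0.0]
width: 0.501
grip_force: 0.0
```

```bash
python3 - <<'E'
from h import *
w=snap("wrist");t=snap("top");print("wrist",hubs(w,.084))
print("tray",rect(t,"tray",.042),"pan",rect(t,"pan",.016),"grip",rect(t,"grip",.092,(100,170,180,250)))
cv2.imwrite("pics/fin.png",np.vstack([cv2.resize(t["color"][110:260,90:390,::-1],(600,300),interpolation=2),cv2.resize(w["color"][:256,:,::-1],(600,300))]))
E
```

```text
wrist [([254.5, 107.2], [253.3, 111.0], [0.5093, -0.3515], [0.5082, -0.3509]), ([134.0, 107.9], [121.0, 111.9], [0.5195, -0.4622], [0.5183, -0.4602]), ([194.2, 108.1], [187.5, 112.1], [0.5149, -0.4065], [0.5137, -0.4056]), ([313.6, 109.1], [319.0, 113.0], [0.5061, -0.2963], [0.5052, -0.2971]), ([45.1, 260.3], [58.5, 325.4], [0.7433, -0.5351], [0.6838, -0.5576])]
tray (array([ 0.5797, -0.0027]), array([0.2715, 0.2252]), 1.8, 5700) pan (array([0.4772, 0.3445]), array([0.2155, 0.202 ]), 79.1, 602) grip (array([0.4802, 0.3375]), array([0.0709, 0.0165]), 79.4, 114)
```

View pics/fin.png

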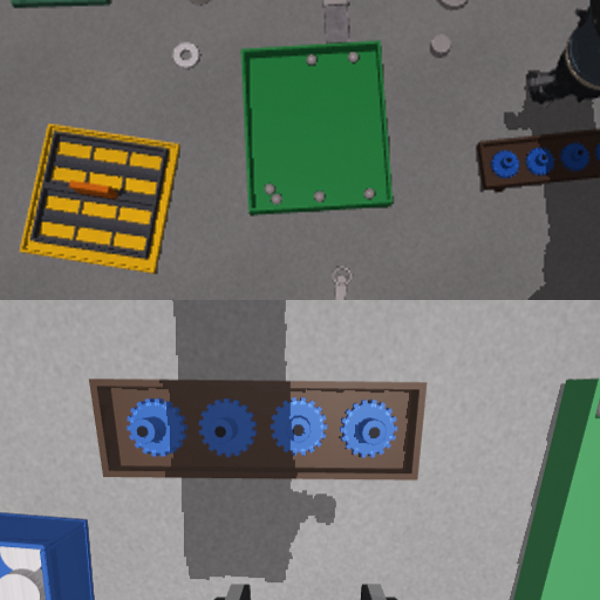

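The top half shows the empty sieve lying flat in its pan (about 100,195). Six balls are in the tray: (311,60), (353,57), (269,189), (276,199), (319,196) and (369,193). The bottom half shows the four gears upright inside the rack lip, around row 430.

```bash
python3 -c "
from station import workorder
print(workorder.finish_job())"
```

```text
the job is handed in; nothing more can be done
None
```

I handed the job in at about 58 s; the hand-in returned no verdict, but the last pictures show all six balls in the tray, the sieve flat in its pan and all four gears upright on the rack.

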